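# Put the bangle-gauge set away

### The job

Put the bangle-gauge set away: take the brass keeper sleeve off the stand, thread all the gauge discs that are out on the bench onto the arbor in order of size, largest at the bottom and smallest at the top, all lying flat, and slide the keeper back over the arbor down onto the stack. Also press the scriber down past the red sprung jaw into its clip, fully home and about centred lengthways, with the jaw closed over it. Leave the other things on the bench where they stand.

Things in the scene. Friction and masses are not known exactly. Their poses are not given: they have to be found in the camera images.
- stand: Gauge stand, fixed: round brown wooden plinth 72 mm across and 24 mm high with a vertical steel arbor 18 mm in diameter in its middle. The arbor stands 64 mm above the plinth top; its last 8 mm taper to 9 mm diameter. Origin: centre of the plinth's underside, z up along the arbor.
- arbor_top (a point): Tip of the arbor, on its axis, 64 mm above the plinth's top face (88 mm above the table).
- keeper: Brass keeper sleeve, a plain tube: 34 mm outside diameter, 22 mm bore, 30 mm high, about 90 g. Origin: its centre; z is its axis. At the start it is on the arbor, resting on the plinth (both ends alike).
- scriber: Scriber rod 160 mm long, 14 mm in diameter, steel with an orange middle 50 mm long; its last 16 mm at each end are black hexagons 14 mm across flats (so it does not roll). About 110 g. Origin: its centre; x is the long axis; both ends alike. At the start it lies on the table, centre 7 mm up.
- clip: Scriber clip, fixed: dark base 70 x 130 x 10 mm with two aluminium forks 16 mm wide, centred 45 mm either side of the middle along y; each has a 17 mm slot open to the top, in which the rod lies along y. Wall at -x 54 mm high, flared outward above to 67 mm; wall at +x 38 mm. Between the forks nothing is higher than 20 mm. Origin: centre of the underside, z up.
- clip_seat (a point): Where the rod's centre is when it is fully home in the clip: midway between the forks, 37 mm above the table; y is the direction of the rod.
- jaw (a joint): Red sprung jaw of the clip, rad: 0 shut (at rest), up to 0.6 swung to the clip's +x. Its two 12 mm rollers, one over each fork, lie parallel to the rod, 48 mm above the table and 9.5 mm to +x of the seated rod's axis. A rod pressed straight down over the seat pushes them aside about 0.1 rad with some 5 to 12 N; they spring back over it, and the jaw then reads 0.
- disc66: Bangle gauge disc, blue: 66 mm outside diameter, 12 mm thick, with a 22 mm bore through its centre, 105 g as built. Origin: its centre; z is its axis; both faces alike. Lies flat on the table at the start; may be absent.
- disc60: Bangle gauge disc, red: 60 mm outside diameter, 12 mm thick, with a 22 mm bore through its centre, 86 g as built. Origin: its centre; z is its axis; both faces alike. Lies flat on the table at the start; may be absent.
- disc54: Bangle gauge disc, yellow: 54 mm outside diameter, 12 mm thick, with a 22 mm bore through its centre, 70 g as built. Origin: its centre; z is its axis; both faces alike. Lies flat on the table at the start; may be absent.
- disc48: Bangle gauge disc, green: 48 mm outside diameter, 12 mm thick, with a 22 mm bore through its centre, 55 g as built. Origin: its centre; z is its axis; both faces alike. Lies flat on the table at the start; may be absent.
- disc42: Bangle gauge disc, purple: 42 mm outside diameter, 12 mm thick, with a 22 mm bore through its centre, 42 g as built. Origin: its centre; z is its axis; both faces alike. Lies flat on the table at the start; may be absent.
- pliers: Pliers with dark blue handles, 150 mm long, 13 mm high; not part of the job. Origin: on the underside about its middle; x points to the jaws.
- cutters: Cutters with green handles, 150 mm long, 13 mm high; not part of the job. Origin: on the underside about its middle; x points to the jaws.
- bead_jar: Small amber jar with a white cap, 34 mm across, 50 mm high; not part of the job. Origin: centre of the underside.
- spool: Small copper-coloured spool, 28 mm across, 30 mm high; not part of the job. Origin: centre of the underside.
- torch: Teal bench torch body, 46 mm across, 130 mm high, upright; not part of the job. Origin: centre of the underside.
- file_tool: Screwdriver 170 mm long lying on the bench; not part of the job. Origin: underside, about its middle; x points to the tip.
Things that resemble listed ones, but are neither listed nor needed, are in the scene too. Several things have the shape of the disc48; the one meant has the colours described above. What is shaped like the disc42 but pink is not meant.

How it is judged (in metres and radians):
At the end, for the whole second after the job is handed in: Present discs on the arbor (axis within 4 mm, flat, no gaps over 4 mm), smaller above larger, keeper on top of them; scriber in both forks (height 3 mm, sideways 4 mm, lengthways 15 mm, along the slot 0.08 rad), jaw below 0.06 rad; all at rest (horizontal distance between each of disc66, disc60, disc54, disc48, disc42, keeper and arbor_top below 0.004 m and angle between the z axis of each of disc66, disc60, disc54, disc48, disc42, keeper and the z axis of stand, either way round below 0.12 rad and z of disc66 in the frame of stand below 0.034 m and linear speed of each of disc66, disc60, disc54, disc48, disc42, keeper, scriber below 0.02 m/s and ((z of disc60 in the frame of disc66 above 0.009 m and angle between disc66's own z axis and vertical below 0.3 rad) or (z of disc60 in the frame of disc66 below -0.009 m and angle between disc66's own z axis and vertical above 2.8 rad)) and ((z of disc54 in the frame of disc66 above 0.009 m and angle between disc66's own z axis and vertical below 0.3 rad) or (z of disc54 in the frame of disc66 below -0.009 m and angle between disc66's own z axis and vertical above 2.8 rad)) and ((z of disc48 in the frame of disc66 above 0.009 m and angle between disc66's own z axis and vertical below 0.3 rad) or (z of disc48 in the frame of disc66 below -0.009 m and angle between disc66's own z axis and vertical above 2.8 rad)) and ((z of disc42 in the frame of disc66 above 0.009 m and angle between disc66's own z axis and vertical below 0.3 rad) or (z of disc42 in the frame of disc66 below -0.009 m and angle between disc66's own z axis and vertical above 2.8 rad)) and ((z of keeper in the frame of disc66 above 0.009 m and angle between disc66's own z axis and vertical below 0.3 rad) or (z of keeper in the frame of disc66 below -0.009 m and angle between disc66's own z axis and vertical above 2.8 rad)) and z of disc60 in the frame of stand below 0.046 m and ((z of disc54 in the frame of disc60 above 0.009 m and angle between disc60's own z axis and vertical below 0.3 rad) or (z of disc54 in the frame of disc60 below -0.009 m and angle between disc60's own z axis and vertical above 2.8 rad)) and ((z of disc48 in the frame of disc60 above 0.009 m and angle between disc60's own z axis and vertical below 0.3 rad) or (z of disc48 in the frame of disc60 below -0.009 m and angle between disc60's own z axis and vertical above 2.8 rad)) and ((z of disc42 in the frame of disc60 above 0.009 m and angle between disc60's own z axis and vertical below 0.3 rad) or (z of disc42 in the frame of disc60 below -0.009 m and angle between disc60's own z axis and vertical above 2.8 rad)) and ((z of keeper in the frame of disc60 above 0.009 m and angle between disc60's own z axis and vertical below 0.3 rad) or (z of keeper in the frame of disc60 below -0.009 m and angle between disc60's own z axis and vertical above 2.8 rad)) and z of disc54 in the frame of stand below 0.058 m and ((z of disc48 in the frame of disc54 above 0.009 m and angle between disc54's own z axis and vertical below 0.3 rad) or (z of disc48 in the frame of disc54 below -0.009 m and angle between disc54's own z axis and vertical above 2.8 rad)) and ((z of disc42 in the frame of disc54 above 0.009 m and angle between disc54's own z axis and vertical below 0.3 rad) or (z of disc42 in the frame of disc54 below -0.009 m and angle between disc54's own z axis and vertical above 2.8 rad)) and ((z of keeper in the frame of disc54 above 0.009 m and angle between disc54's own z axis and vertical below 0.3 rad) or (z of keeper in the frame of disc54 below -0.009 m and angle between disc54's own z axis and vertical above 2.8 rad)) and z of each of disc48, disc42 in the frame of stand below 0.07 m and ((z of disc42 in the frame of disc48 above 0.009 m and angle between disc48's own z axis and vertical below 0.3 rad) or (z of disc42 in the frame of disc48 below -0.009 m and angle between disc48's own z axis and vertical above 2.8 rad)) and ((z of keeper in the frame of disc48 above 0.009 m and angle between disc48's own z axis and vertical below 0.3 rad) or (z of keeper in the frame of disc48 below -0.009 m and angle between disc48's own z axis and vertical above 2.8 rad)) and ((z of keeper in the frame of disc42 above 0.009 m and angle between disc42's own z axis and vertical below 0.3 rad) or (z of keeper in the frame of disc42 below -0.009 m and angle between disc42's own z axis and vertical above 2.8 rad)) and z of keeper in the frame of stand below 0.091 m and z of scriber in the frame of clip_seat between -0.004 and 0.003 m and x of scriber in the frame of clip_seat between -0.004 and 0.004 m and y of scriber in the frame of clip_seat between -0.015 and 0.015 m and angle between the x axis of scriber and the y axis of clip, either way round below 0.08 rad and value of joint jaw below 0.06 rad); the robot touches nothing.
It fails at once if a thing that is not part of the job is moved more than 50 mm (distance of any of pliers, cutters, bead_jar, spool, torch, file_tool from where it was at the start of the episode above 0.05 m).
It fails at once if the jar, the spool or the torch is knocked over (angle between any of bead_jar, spool, torch's own z axis and vertical above 0.8 rad).
Of disc66, disc60, disc54, disc48, disc42 only 3 to 4 are there at a start; the rules pass over those that are not, and their reading is None.
At some moment in a run one of disc66, disc60, disc54, disc48, disc42, scriber may be knocked a few centimetres aside while the robot is not near it.
It also fails if it takes over 192 s, if anything falls off the work surface, if the arm or the gripper's body presses on something with over 40 N, if the wrist force passes 120 N, or if a joint passes its speed limit or range.

### The arm

A 6-joint arm with a two-finger parallel gripper is mounted at the origin on the work surface. World frame = base frame: x ahead of the robot, y to its left, z up, the work surface at z = 0. Lengths are in m, angles in degrees, forces in N, time in s.
With the tool pointing down it reaches from about 0.35 to 0.975 m from the base axis. Payload 4.9 kg.
Tool frame: the origin (TCP) lies midway between the tips of the shut fingers; the grasp point (between the pads) lies 19 mm behind it; z points along the fingers, y is the line along which they close (so a half turn about z gives the same grasp; the last joint's range is limited). The gripper opens to 85 mm and grips with 20 to 120 N. Pads are 22 mm wide; open, the fingers measure 114 mm over their backs; the gripper's body (76 mm by 85 mm) begins 54 mm behind the grasp point. The pads swing forward as they close: fully open they stand 13 mm farther back than shut.
Start: joints at [-74.771, 3.019, 92.412, -0, 84.569, -6.818], TCP at [0.235, -0.579, 0.231] pointing down, gripper open.
Joint ranges: [-172.51, 172.51], [-57.92, 126.97], [3.15, 148.05], [-58.71, 238.71], [5.1, 150.11], [-179.66, 179.66]. Speed limits (degrees/s): [147.25, 147.25, 180, 180, 180, 180].

### API

Orientations are given as [roll, pitch, yaw] about the fixed x, y, z axes, in that order (R = Rz(yaw) Ry(pitch) Rx(roll)).
In Python, from plant import manip gives the robot as it stands. The module is installed in compiled form; this text tells all that it offers.
- The arm moves only by the tool arm_command, never from a script. Its argument "plan" is a list of rows, each an object of numbers: "tx", "ty", "tz": the shift along the tool's x, y, z in units of 0.1 m (1.0 is 0.1 m); "wx", "wy", "wz": the turn, a rotation vector about the tool's x, y, z in units of pi/4 rad (1.0 is pi/4 rad); "fingers": the opening, from -1 (shut) to 1 (fully open). In form: [{"tx": .., "ty": .., "tz": .., "wx": .., "wy": .., "wz": .., "fingers": ..}, ...]. A call has 1 to 12 rows; each row is the pose to reach, as a shift and turn from the pose commanded when the call began, along the tool's axes at that moment; what a row does not reach only later rows make up. A row lasts 1/8 s, in which the tool goes at most 62.5 mm and 10.7 degrees, less where a joint would pass 70% of its speed; a pose out of reach is approached as far as the arm can. A call with a number of a shift or a turn outside -1 to 1 is refused whole. A call with a gripper value outside its range is refused whole. The fingers move at their own pace and stop on an object; "force" is the grip in N (left out, the last holds). Time passes only in rows, so rows that repeat a pose let the fingers close. It gives the time, the measured TCP pose, the force, the opening and the grip force at its end, in the units of the state.
- manip.read_state(): the state, without advancing time (a new reading comes with each control period).
- manip.snapshot(name): name is "side" or "top" or "wrist"; returns (picture, depth): 480x640x3 uint8, blue, green, red; 480x640 float32, m along the optical axis (not along the pixel's ray), 0 where there is no reading.
- manip.calibration(name): a dict with "K" (3x3 intrinsics, pixels), "k1" (the pictures are not rectified: a ray, as slopes to the right and down, at radius r is drawn at 1 + k1 r^2 times it, then the intrinsics apply), "rvec" (rotation vector, rad) and "tvec" (3), from world to camera coordinates, as OpenCV has them. Camera axes: x right, y down, z forward; pixel columns grow to the right and rows downward; lengths in m; the calibration is good to about 2 mm. A picture is of the moment at which its call begins: read the wrist's pose just before it. calibration takes no time and is no camera call; for the wrist camera it gives the pose at the moment of the call.
- manip.close_job(): hands the job in; it is judged then, once.
Trained networks look in the newest picture that a camera, given by its name, has taken for a name from the list of things; names that differ only in an ending like _2 or _b are one class to them, and where a whole thing is asked for, a point or a joint stands for the part that bears it (a point fixed in the world has none). Each returns a list of dicts, best first, with "p" (0 to 1); they miss things now and then, are a little off and sometimes report something else, mostly with a low value. They report only what shows in the picture. A call takes as long as a camera call. They do not tell look-alikes from the thing itself.
- manip.look_for(camera, target): "bbox" ([left, top, right, bottom] in pixels, round what is visible of it).
- manip.regions_of(camera, target): "pixels" (480x640 bool, what is visible of it) and "bbox" ([left, top, right, bottom] in pixels, round what is visible of it).
- manip.pinpoint(camera, target): "centre" ([column, row] in pixels: a listed point, or the origin of a listed thing).
The state is a dict: "t": time; "joints": joint angles; "joint_velocities": joint speeds; "joint_efforts": joint torques, N m; "eef_pos": TCP position; "ee_rot": TCP orientation; "force": force on the tool from outside, world axes, zero at the start; "torque": the same for the moment, N m; "width": finger opening in m; "grasp_force": force on a finger pad.
Only numpy, scipy, OpenCV 4.12 (cv2) and the standard library are available. Lean on these libraries where they do the work, as an engineer would, in place of code of your own. Each camera call takes 0.05 s, during which the arm holds its last target. There are 200 camera calls.

## Working session

There is one attempt and no reset: what is moved stays moved. The work goes in short steps, Python scripts to look and compute and a tool call to move; the robot and the scene stay as the last step left them, time stands still between calls to the robot, and variables do not carry over. Pictures are saved under pics/ and viewed, at most 14 in all, crops included, and the job is handed in when it is done.

Besides the shell and the picture viewer there is one more tool, called after "Call:" by a JSON object that holds its "method" and its "body", one argument or row to a line. arm_command: Moves the arm, as the interface text tells. Its arguments: {"type":"object","properties":{"plan":{"type":"array","items":{"type":"object","properties":{"tx":{"type":"number","minimum":-1,"maximum":1},"ty":{"type":"number","minimum":-1,"maximum":1},"tz":{"type":"number","minimum":-1,"maximum":1},"wx":{"type":"number","minimum":-1,"maximum":1},"wy":{"type":"number","minimum":-1,"maximum":1},"wz":{"type":"number","minimum":-1,"maximum":1},"fingers":{"type":"number"}}}},"force":{"type":"number"}},"required":["plan"]}

```bash
mkdir -p pics
cat > h.py <<'E'
import numpy as np, cv2
from plant import manip
def snap(n,f=None):
    c=manip.calibration(n); im,d=manip.snapshot(n)
    if f: cv2.imwrite('pics/'+f,im)
    return c,im,d
def rays(c,px):
    K=np.array(c['K'],float);k=c['k1']
    return cv2.undistortPoints(np.array(px,float).reshape(-1,1,2),K,np.array([k,0,0,0.])).reshape(-1,2)
def world(c,px,d):   # depth d per pixel
    r=rays(c,px);d=np.atleast_1d(d);P=np.c_[r*d[:,None],d]
    R=cv2.Rodrigues(np.array(c['rvec'],float))[0]
    return (P-np.array(c['tvec']).ravel())@R
def onplane(c,px,z):
    r=rays(c,px);R=cv2.Rodrigues(np.array(c['rvec'],float))[0];t=np.array(c['tvec']).ravel()
    o=-R.T@t;v=np.c_[r,np.ones(len(r))]@R
    return o+v*((z-o[2])/v[:,2])[:,None]
E
python3 - <<'E'
from h import *
s=manip.read_state();print(s)
for n in('top','side','wrist'):
    c,im,d=snap(n,n+'0.png');np.savez(n+'0.npz',im=im,d=d)
    print(n,c)
E
```

```text
{'t': 0.0, 'joints': array([-7.47699385e+01,  3.05527267e+00,  9.24916028e+01, -1.99595066e-04,
        8.45664826e+01, -6.81913051e+00]), 'joint_velocities': array([-0.00650067,  0.09867283,  0.04491744,  0.07277473,  0.00272251,
       -0.10680853]), 'joint_efforts': array([ 6.87540833e-04, -3.93678689e+01, -3.70177138e+01, -9.96902827e-05,
        7.09900531e-03, -1.05230879e-05]), 'eef_pos': array([ 0.23445574, -0.57870183,  0.23008959]), 'ee_rot': array([-1.79887420e+02, -1.32623738e-02,  2.20491980e+01]), 'force': array([-0.48667336, -0.13161   ,  0.07026   ]), 'torque': array([-0.02736238, -0.04287148, -0.06626288]), 'grasp_force': 0.0, 'width': 0.085201407761428}
top {'K': array([[559.23624268,   0.        , 316.34531496],
       [  0.        , 559.23624268, 239.16372966],
       [  0.        ,   0.        ,   1.        ]]), 'k1': -0.032356553441300125, 'rvec': array([ 2.14541834, -2.19006623,  0.13551174]), 'tvec': array([-0.05810542,  0.59593611,  1.4165913 ])}
side {'K': array([[505.71941195,   0.        , 317.23729697],
       [  0.        , 505.71941195, 235.64046262],
       [  0.        ,   0.        ,   1.        ]]), 'k1': -0.06121710808949276, 'rvec': array([ 0.69680396, -2.57442328,  1.17575476]), 'tvec': array([0.49070128, 0.2769321 , 0.91400969])}
wrist {'K': array([[424.24972927,   0.        , 323.16248909],
       [  0.        , 424.24972927, 236.89139455],
       [  0.        ,   0.        ,   1.        ]]), 'k1': -0.003063229033795212, 'rvec': array([-2.40664084,  1.62258764,  0.23067724]), 'tvec': array([-0.62411569, -0.03532894,  0.3795459 ])}
```

View pics/top0.png

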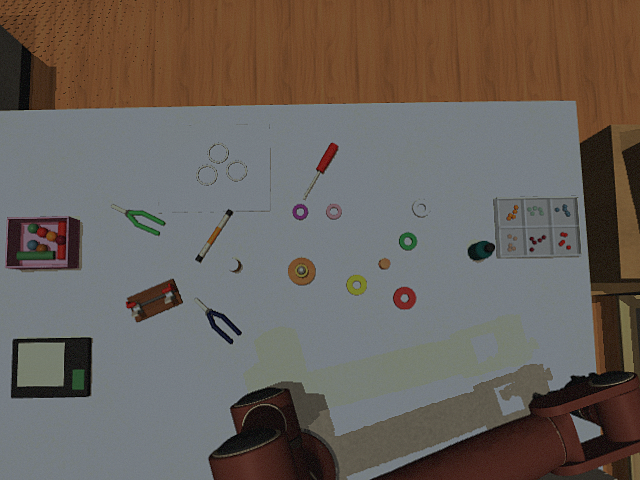

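View pics/side0.png

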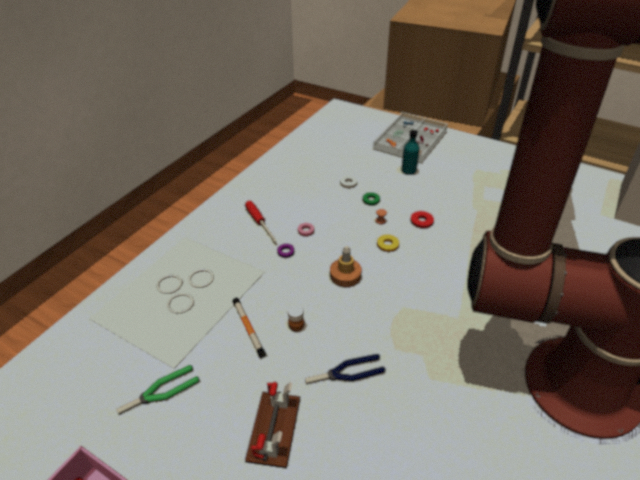

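Top view: purple disc42 (300,212), with a pink look-alike (334,212). Green disc48 (408,241), with a white look-alike (420,208). Yellow disc54 (357,285) and red disc60 (404,298); no blue disc, so disc66 is absent. Stand and keeper (302,271), scriber (214,235), clip (154,299).

```bash
cat > m.py <<'E'
from h import *
def run():
    c,im,d=snap('top')
    zs=dict(disc66=.012,disc60=.012,disc54=.012,disc48=.012,disc42=.012,keeper=.054,scriber=.007,clip=.01,stand=.024,jaw=.05,pliers=.01,cutters=.01,bead_jar=.05,spool=.03,torch=.13,file_tool=.01)
    for n,z in zs.items():
        for r in manip.regions_of('top',n)[:2]:
            m=r['pixels'];ys,xs=np.nonzero(m)
            if len(xs)<5: continue
            dd=d[ys,xs];ok=dd>0
            W=world(c,np.c_[xs,ys][ok],dd[ok])
            bb=r['bbox'];cc=onplane(c,[[(bb[0]+bb[2])/2,(bb[1]+bb[3])/2]],z)[0]
            P=onplane(c,np.c_[xs,ys],z)[:,:2];_,_,v=np.linalg.svd(P-P.mean(0),full_matrices=False)
            print(n,round(r['p'],2),np.round(bb),'cent',P.mean(0).round(4),'bb',cc[:2].round(4),'z',np.percentile(W[:,2],[50,95]).round(3),'yaw',np.degrees(np.arctan2(v[0,1],v[0,0])).round(1),'mcol',im[ys,xs].mean(0).round())
    for n in('arbor_top','clip_seat'):
        for r in manip.pinpoint('top',n)[:1]: print(n,r['p'],r['centre'],onplane(c,[r['centre']],{'arbor_top':.088,'clip_seat':.037}[n])[0].round(4))
run()
E
python3 m.py
python3 - <<'E'
import cv2,numpy as np
im=cv2.imread('pics/top0.png')
cv2.imwrite('pics/crop1.png',cv2.resize(im[180:330,110:450],None,fx=2.3,fy=2.3,interpolation=cv2.INTER_CUBIC))
E
```

```text
disc66 0.7 [347. 277. 368. 294.] cent [ 0.4745 -0.1731] bb [ 0.4732 -0.1753] z [0.012 0.018] yaw -117.0 mcol [ 42. 123. 117.]
disc66 0.65 [293. 206. 307. 221.] cent [ 0.6705 -0.0281] bb [ 0.6676 -0.029 ] z [0.011 0.017] yaw -156.5 mcol [81. 39. 85.]
disc60 0.7 [347. 277. 368. 294.] cent [ 0.4745 -0.1731] bb [ 0.4732 -0.1753] z [0.012 0.018] yaw -117.0 mcol [ 42. 123. 117.]
disc60 0.65 [293. 206. 307. 221.] cent [ 0.6705 -0.0281] bb [ 0.6676 -0.029 ] z [0.011 0.017] yaw -156.5 mcol [81. 39. 85.]
disc54 0.7 [347. 277. 368. 294.] cent [ 0.4745 -0.1731] bb [ 0.4732 -0.1753] z [0.012 0.018] yaw -117.0 mcol [ 42. 123. 117.]
disc54 0.65 [293. 206. 307. 221.] cent [ 0.6705 -0.0281] bb [ 0.6676 -0.029 ] z [0.011 0.017] yaw -156.5 mcol [81. 39. 85.]
disc48 0.7 [347. 277. 368. 294.] cent [ 0.4745 -0.1731] bb [ 0.4732 -0.1753] z [0.012 0.018] yaw -117.0 mcol [ 42. 123. 117.]
disc48 0.65 [293. 206. 307. 221.] cent [ 0.6705 -0.0281] bb [ 0.6676 -0.029 ] z [0.011 0.017] yaw -156.5 mcol [81. 39. 85.]
disc42 0.7 [347. 277. 368. 294.] cent [ 0.4745 -0.1731] bb [ 0.4732 -0.1753] z [0.012 0.018] yaw -11
[... 1265 characters left out ...]
. 270.] cent [ 0.5272 -0.2449] bb [ 0.5239 -0.2435] z [0.029 0.034] yaw -46.7 mcol [ 52.  79. 110.]
spool 0.58 [194. 303. 239. 344.] cent [0.3858 0.1813] bb [0.383  0.1903] z [0.01  0.016] yaw -134.1 mcol [58. 49. 46.]
torch 0.94 [468. 239. 494. 259.] cent [ 0.5485 -0.4674] bb [ 0.551  -0.4683] z [0.086 0.131] yaw -69.6 mcol [30. 32. 15.]
file_tool 0.62 [304. 145. 337. 202.] cent [ 0.8011 -0.0952] bb [ 0.7744 -0.0858] z [0.021 0.028] yaw 148.7 mcol [ 37.  41. 101.]
file_tool 0.21 [126. 282. 184. 319.] cent [0.446  0.3567] bb [0.4448 0.3536] z [0.012 0.057] yaw 111.1 mcol [34. 45. 68.]
arbor_top 0.64 [302.2, 270.2] [ 0.5117 -0.033   0.088 ]
clip_seat 0.98 [153.7, 299.4] [0.4475 0.349  0.037 ]
```

View pics/crop1.png

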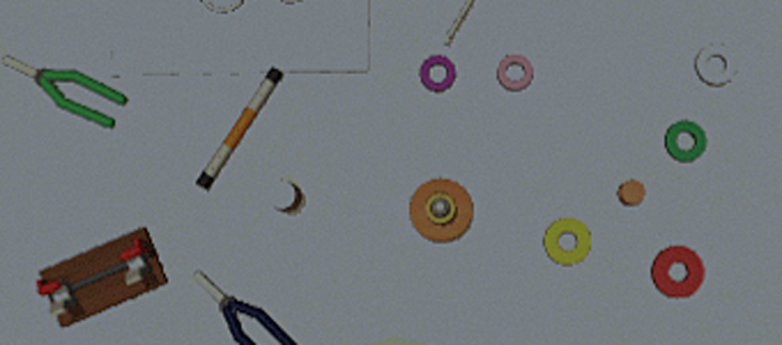

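The crop agrees with my choices: purple ring (437,73), pink beside it; green (685,141), white beside it; yellow (567,241); red (677,271); scriber and clip on the left.

```bash
cat >> h.py <<'E'
from scipy.spatial.transform import Rotation as Ro
HUE={'disc66':(105,125),'disc60':(173,187),'disc54':(26,34),'disc48':(45,80),'disc42':(140,160)}
def tool():
    s=manip.read_state();return s,np.array(s['eef_pos']),Ro.from_euler('xyz',s['ee_rot'],degrees=True).as_matrix()
def colmask(im,n,smin=110):
    h=cv2.cvtColor(im,cv2.COLOR_BGR2HSV);H=h[...,0].astype(int);a,b=HUE[n]
    m=((H>=a)&(H<=b))|((H+180>=a)&(H+180<=b))
    return (m&(h[...,1]>smin)&(h[...,2]>40)).astype(np.uint8)
def disc(c,im,n,z=.012,D=None):
    """ring found by colour, given size; returns list of (centre,diam,px)"""
    m=cv2.morphologyEx(colmask(im,n),cv2.MORPH_CLOSE,np.ones((3,3)));out=[]
    for k in cv2.findContours(m,cv2.RETR_EXTERNAL,cv2.CHAIN_APPROX_NONE)[0]:
        if len(k)<20: continue
        P=onplane(c,k[:,0],z)[:,:2];(x,y),r=cv2.minEnclosingCircle((P*1e3).astype(np.float32))
        A=np.c_[2*P,np.ones(len(P))];q=np.linalg.lstsq(A,(P**2).sum(1),rcond=None)[0]
        R=np.sqrt(q[2]+q[0]**2+q[1]**2)
        if .015<R<.04: out.append((q[:2],2*R,2e-3*r,k[:,0].mean(0)))
    return out
E
python3 - <<'E'
from h import *
c,im,d=snap('top')
for n in HUE:
    for q in disc(c,im,n): print(n,q[0].round(4),np.round(q[1:3],4),q[3].round())
cw=manip.calibration('wrist');s,p,R=tool();Rc=cv2.Rodrigues(cw['rvec'])[0];o=-Rc.T@cw['tvec']
print('cam in tool',(R.T@(o-p)).round(4),'axes',(R.T@Rc.T).round(3))
E
```

```text
disc66 [0.3662 0.1707] [0.0443 0.0623] [222. 334.]
disc66 [0.3949 0.1944] [0.0354 0.047 ] [215. 316.]
disc60 [ 0.0309 -0.0697] [0.0724 0.1098] [325. 460.]
disc60 [ 0.439  -0.2964] [0.0563 0.0585] [404. 298.]
disc60 [0.6301 0.7063] [0.0577 0.0852] [ 22. 230.]
disc60 [ 0.8175 -0.1039] [0.0592 0.0852] [327. 157.]
disc54 [ 0.4761 -0.1724] [0.0501 0.0526] [356. 284.]
disc48 [0.2476 0.5502] [0.0428 0.0564] [ 78. 379.]
disc48 [0.5691 0.6725] [0.0629 0.095 ] [ 35. 255.]
disc48 [ 0.5879 -0.3107] [0.0437 0.046 ] [407. 241.]
disc48 [0.655  0.3812] [0.0649 0.1021] [145. 221.]
disc42 [ 0.6722 -0.0283] [0.0371 0.0396] [300. 211.]
cam in tool [ 0.0701  0.0003 -0.143 ] axes [[-0.001 -0.961 -0.276]
 [ 1.    -0.001 -0.001]
 [ 0.    -0.276  0.961]]
```

Call:
{"method": "arm_command", "body": {
  "plan": [
    {"tx": 0.5,"ty": -0.9,"tz": -0.5,"wz": 0.24,"fingers": 1},
    {"tx": 1,"ty": -1,"tz": -1,"wz": 0.49,"fingers": 1},
    {"tx": 1,"ty": -1,"tz": -1,"wz": 0.49,"fingers": 1},
    {"tx": 1,"ty": -1,"tz": -1,"wz": 0.49,"fingers": 1},
    {"tx": 1,"ty": -1,"tz": -1,"wz": 0.49,"fingers": 1}
  ]
}}

```text
validation failed for argument at $.pl...
```

Call:
{"method": "arm_command", "body": {
  "plan": [
    {"tx": 0.5,"ty": -0.5,"tz": -0.5,"wx": 0.0,"wy": 0.0,"wz": 0.24,"fingers": 1.0},
    {"tx": 1.0,"ty": -1.0,"tz": -1.0,"wx": 0.0,"wy": 0.0,"wz": 0.49,"fingers": 1.0},
    {"tx": 1.0,"ty": -1.0,"tz": -1.0,"wx": 0.0,"wy": 0.0,"wz": 0.49,"fingers": 1.0},
    {"tx": 1.0,"ty": -1.0,"tz": -1.0,"wx": 0.0,"wy": 0.0,"wz": 0.49,"fingers": 1.0}
  ]
}}

```text
t: 1.65
eef_pos: [0.2912, -0.4485, 0.3355]
ee_rot: [179.6, -0.2, 0.2]
force: [-0.6, 0.8, 0.6]
width: 0.0853
grasp_force: 0.0
```

Call:
{"method": "arm_command", "body": {
  "plan": [
    {"tx": 0.5,"ty": -0.5,"tz": 0.0,"wx": 0.0,"wy": 0.0,"wz": 0.0,"fingers": 1.0},
    {"tx": 0.9,"ty": -1.0,"tz": 0.0,"wx": 0.0,"wy": 0.0,"wz": 0.0,"fingers": 1.0}
  ]
}}

```text
t: 1.9
eef_pos: [0.3738, -0.3564, 0.3298]
ee_rot: [-179.9, 0.1, -0.2]
force: [0.5, 0.5, -0.6]
width: 0.0856
grasp_force: 0.0
```

Call:
{"method": "arm_command", "body": {
  "plan": [
    {"tx": 0.5,"ty": -0.5,"tz": 0.0,"wx": 0.0,"wy": 0.0,"wz": 0.0,"fingers": 1.0},
    {"tx": 0.8,"ty": -1.0,"tz": 0.0,"wx": 0.0,"wy": 0.0,"wz": 0.0,"fingers": 1.0}
  ]
}}

```text
t: 2.15
eef_pos: [0.4524, -0.2591, 0.3296]
ee_rot: [-180.0, 0.1, -0.1]
force: [0.9, -0.0, -0.2]
width: 0.0853
grasp_force: 0.0
```

Call:
{"method": "arm_command", "body": {
  "plan": [
    {"tx": 0.25,"ty": -0.5,"tz": 0.0,"wx": 0.0,"wy": 0.0,"wz": 0.0,"fingers": 1.0},
    {"tx": 0.5,"ty": -1.0,"tz": 0.2,"wx": 0.0,"wy": 0.0,"wz": 0.0,"fingers": 1.0}
  ]
}}

```text
t: 2.4
eef_pos: [0.5029, -0.1592, 0.3116]
ee_rot: [179.9, -0.1, -0.0]
force: [-0.6, 0.1, -0.3]
width: 0.0856
grasp_force: 0.0
```

Call:
{"method": "arm_command", "body": {
  "plan": [
    {"tx": 0.0,"ty": -0.5,"tz": 0.3,"wx": 0.0,"wy": 0.0,"wz": 0.0,"fingers": 1.0},
    {"tx": 0.0,"ty": -1.0,"tz": 0.8,"wx": 0.0,"wy": 0.0,"wz": 0.0,"fingers": 1.0},
    {"tx": 0.0,"ty": -1.0,"tz": 0.8,"wx": 0.0,"wy": 0.0,"wz": 0.0,"fingers": 1.0},
    {"tx": 0.0,"ty": -1.0,"tz": 0.8,"wx": 0.0,"wy": 0.0,"wz": 0.0,"fingers": 1.0}
  ]
}}

```text
t: 2.9
eef_pos: [0.5015, -0.0603, 0.2305]
ee_rot: [180.0, 0.1, 0.0]
force: [-0.0, 0.1, -0.0]
width: 0.0857
grasp_force: 0.0
```

Run:
```python
from h import *
s,p,R=tool();print(p.round(4),s['ee_rot'])
c,im,d=snap('wrist','w1.png');np.savez('w1.npz',d=d)
for n in('keeper','stand','arbor_top'):
    for r in manip.pinpoint('wrist',n)[:1]: print(n,r,onplane(c,[r['centre']],{'keeper':.039,'stand':0,'arbor_top':.088}[n])[0].round(4))
ys,xs=np.mgrid[0:480:1,0:640:1];W=world(c,np.c_[xs.ravel(),ys.ravel()],d.ravel())
ok=d.ravel()>0
for nm,a,b in(('arbor',.082,.095),('keepertop',.050,.058),('plinthtop',.021,.027)):
    m=ok&(W[:,2]>a)&(W[:,2]<b)&(np.hypot(W[:,0]-.512,W[:,1]+.032)<.06)
    if m.sum(): print(nm,m.sum(),W[m].mean(0).round(4),W[m].min(0).round(4),W[m].max(0).round(4))
for n in HUE:
    for q in disc(c,im,n): print(n,q[0].round(4),np.round(q[1:3],4),q[3].round())
```

```text
[ 0.5015 -0.0603  0.2305] [1.79982147e+02 8.55632856e-02 4.53096556e-03]
keeper {'centre': [285.8, 192.6], 'p': 0.71} [ 0.5121 -0.0307  0.039 ]
stand {'centre': [288.5, 179.3], 'p': 0.77} [ 0.517  -0.0299  0.    ]
arbor_top {'centre': [274.7, 198.2], 'p': 0.93} [ 0.517  -0.0274  0.088 ]
arbor 402 [ 0.5168 -0.0304  0.0861] [ 0.5083 -0.0381  0.082 ] [ 0.5244 -0.022   0.0897]
keepertop 776 [ 0.5191 -0.0317  0.054 ] [ 0.4994 -0.0466  0.0501] [ 0.5327 -0.0136  0.0579]
plinthtop 4134 [ 0.5187 -0.0311  0.0243] [ 0.4805 -0.0653  0.021 ] [0.5514 0.0052 0.0269]
disc60 [ 0.4414 -0.296 ] [0.0605 0.0644] [582. 264.]
disc60 [ 0.667  -0.1169] [0.0303 0.0209] [394.   4.]
disc54 [ 0.4793 -0.1754] [0.0427 0.0525] [459. 220.]
disc48 [ 0.5887 -0.3076] [0.0358 0.0464] [624.  93.]
```

View pics/w1.png

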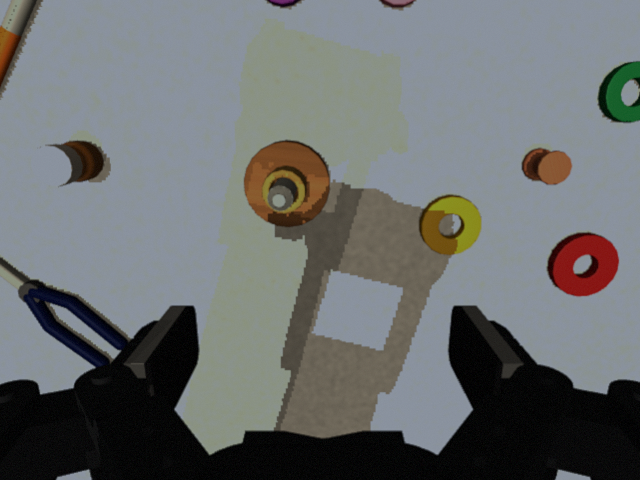

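Call:
{"method": "arm_command", "body": {
  "plan": [
    {"tx": 0.15,"ty": -0.3,"tz": 0.4,"wx": 0.0,"wy": 0.0,"wz": 0.0,"fingers": 0.4},
    {"tx": 0.15,"ty": -0.3,"tz": 0.95,"wx": 0.0,"wy": 0.0,"wz": 0.0,"fingers": 0.4},
    {"tx": 0.15,"ty": -0.3,"tz": 1.0,"wx": 0.0,"wy": 0.0,"wz": 0.0,"fingers": 0.4},
    {"tx": 0.15,"ty": -0.3,"tz": 1.0,"wx": 0.0,"wy": 0.0,"wz": 0.0,"fingers": 0.4}
  ]
}}

```text
t: 3.6
eef_pos: [0.5175, -0.0306, 0.133]
ee_rot: [180.0, -0.1, -0.1]
force: [0.3, -0.4, 0.8]
width: 0.0599
grasp_force: 0.0
```

Call:
{"method": "arm_command", "body": {
  "plan": [
    {"tx": 0.0,"ty": 0.0,"tz": 0.4,"wx": 0.0,"wy": 0.0,"wz": 0.0,"fingers": 0.4},
    {"tx": 0.0,"ty": 0.0,"tz": 0.7,"wx": 0.0,"wy": 0.0,"wz": 0.0,"fingers": 0.4},
    {"tx": 0.0,"ty": 0.0,"tz": 0.98,"wx": 0.0,"wy": 0.0,"wz": 0.0,"fingers": 0.4},
    {"tx": 0.0,"ty": 0.0,"tz": 0.98,"wx": 0.0,"wy": 0.0,"wz": 0.0,"fingers": 0.4}
  ]
}}

```text
t: 4.1
eef_pos: [0.5169, -0.0303, 0.0341]
ee_rot: [180.0, 0.0, -0.0]
force: [-0.2, -0.1, -0.1]
width: 0.0599
grasp_force: 0.0
```

Call:
{"method": "arm_command", "body": {
  "plan": [
    {"tx": 0.0,"ty": 0.0,"tz": 0.0,"wx": 0.0,"wy": 0.0,"wz": 0.0,"fingers": -0.3},
    {"tx": 0.0,"ty": 0.0,"tz": 0.0,"wx": 0.0,"wy": 0.0,"wz": 0.0,"fingers": -0.4},
    {"tx": 0.0,"ty": 0.0,"tz": 0.0,"wx": 0.0,"wy": 0.0,"wz": 0.0,"fingers": -0.4},
    {"tx": 0.0,"ty": 0.0,"tz": 0.0,"wx": 0.0,"wy": 0.0,"wz": 0.0,"fingers": -0.4},
    {"tx": 0.0,"ty": 0.0,"tz": 0.0,"wx": 0.0,"wy": 0.0,"wz": 0.0,"fingers": -0.4}
  ],
  "force": 30
}}

```text
t: 4.72
eef_pos: [0.5189, -0.0304, 0.0365]
ee_rot: [179.9, -0.3, 0.0]
force: [-1.2, -0.7, 7.0]
width: 0.0329
grasp_force: 29.7
```

Call:
{"method": "arm_command", "body": {
  "plan": [
    {"tx": 0.0,"ty": 0.0,"tz": -0.3,"wx": 0.0,"wy": 0.0,"wz": 0.0,"fingers": -0.4},
    {"tx": 0.0,"ty": 0.0,"tz": -0.7,"wx": 0.0,"wy": 0.0,"wz": 0.0,"fingers": -0.4},
    {"tx": 0.0,"ty": 0.0,"tz": -0.9,"wx": 0.0,"wy": 0.0,"wz": 0.0,"fingers": -0.4},
    {"tx": 0.0,"ty": 0.0,"tz": -0.9,"wx": 0.0,"wy": 0.0,"wz": 0.0,"fingers": -0.4},
    {"tx": -0.5,"ty": 0.0,"tz": -0.9,"wx": 0.0,"wy": 0.0,"wz": 0.0,"fingers": -0.4},
    {"tx": -1.0,"ty": 0.0,"tz": -0.6,"wx": 0.0,"wy": 0.0,"wz": 0.0,"fingers": -0.4},
    {"tx": -1.0,"ty": 0.0,"tz": -0.2,"wx": 0.0,"wy": 0.0,"wz": 0.0,"fingers": -0.4},
    {"tx": -1.0,"ty": 0.0,"tz": 0.1,"wx": 0.0,"wy": 0.0,"wz": 0.0,"fingers": -0.4},
    {"tx": -1.0,"ty": 0.0,"tz": 0.19,"wx": 0.0,"wy": 0.0,"wz": 0.0,"fingers": -0.4},
    {"tx": -1.0,"ty": 0.0,"tz": 0.23,"wx": 0.0,"wy": 0.0,"wz": 0.0,"fingers": -0.4},
    {"tx": -1.0,"ty": 0.0,"tz": 0.23,"wx": 0.0,"wy": 0.0,"wz": 0.0,"fingers": -0.4}
  ]
}}

```text
t: 6.1
eef_pos: [0.4137, -0.029, 0.0126]
ee_rot: [-179.8, 0.7, 0.0]
force: [-22.4, 4.1, 31.0]
width: 0.0332
grasp_force: 34.7
```

Call:
{"method": "arm_command", "body": {
  "plan": [
    {"tx": 0.0,"ty": 0.0,"tz": -0.02,"wx": 0.0,"wy": 0.0,"wz": 0.0,"fingers": -0.2},
    {"tx": 0.0,"ty": 0.0,"tz": -0.02,"wx": 0.0,"wy": 0.0,"wz": 0.0,"fingers": 0.2},
    {"tx": 0.0,"ty": 0.0,"tz": -0.4,"wx": 0.0,"wy": 0.0,"wz": 0.0,"fingers": 0.6},
    {"tx": 0.0,"ty": 0.0,"tz": -0.9,"wx": 0.0,"wy": 0.0,"wz": 0.0,"fingers": 0.6},
    {"tx": 0.1,"ty": 0.5,"tz": -1.0,"wx": 0.0,"wy": 0.0,"wz": 0.0,"fingers": 0.6},
    {"tx": 0.1,"ty": 1.0,"tz": -1.0,"wx": 0.0,"wy": 0.0,"wz": 0.0,"fingers": 0.6},
    {"tx": 0.1,"ty": 1.0,"tz": -1.0,"wx": 0.0,"wy": 0.0,"wz": 0.0,"fingers": 0.6}
  ]
}}

```text
t: 6.98
eef_pos: [0.427, -0.1324, 0.111]
ee_rot: [179.9, -0.1, -0.3]
force: [-0.2, 0.1, -0.8]
width: 0.0683
grasp_force: 0.0
```

Call:
{"method": "arm_command", "body": {
  "plan": [
    {"tx": 0.1,"ty": 0.5,"tz": 0.0,"wx": 0.0,"wy": 0.0,"wz": 0.0,"fingers": 0.6},
    {"tx": 0.2,"ty": 1.0,"tz": 0.0,"wx": 0.0,"wy": 0.0,"wz": 0.0,"fingers": 0.6},
    {"tx": 0.2,"ty": 1.0,"tz": 0.0,"wx": 0.0,"wy": 0.0,"wz": 0.0,"fingers": 0.6}
  ]
}}

```text
t: 7.35
eef_pos: [0.4471, -0.2314, 0.1102]
ee_rot: [-180.0, 0.0, -0.2]
force: [0.3, 0.1, -0.7]
width: 0.0684
grasp_force: 0.0
```

Call:
{"method": "arm_command", "body": {
  "plan": [
    {"tx": 0.0,"ty": 0.5,"tz": -0.2,"wx": 0.0,"wy": 0.0,"wz": 0.0,"fingers": 0.6},
    {"tx": 0.0,"ty": 0.7,"tz": -0.2,"wx": 0.0,"wy": 0.0,"wz": 0.0,"fingers": 0.6},
    {"tx": 0.0,"ty": 0.7,"tz": -0.2,"wx": 0.0,"wy": 0.0,"wz": 0.0,"fingers": 0.6},
    {"tx": 0.0,"ty": 0.7,"tz": -0.2,"wx": 0.0,"wy": 0.0,"wz": 0.0,"fingers": 0.6}
  ]
}}

```text
t: 7.85
eef_pos: [0.4461, -0.2979, 0.1291]
ee_rot: [-179.9, 0.1, 0.0]
force: [-0.1, -0.5, -0.5]
width: 0.0682
grasp_force: 0.0
```

```bash
cat >> h.py <<'E'
def wdisc(n,f=None,ztop=.012):
    s,p,R=tool();c,im,d=snap('wrist',f)
    m=cv2.dilate(colmask(im,n),np.ones((3,3)))
    ys,xs=np.nonzero(m&(d>0));W=world(c,np.c_[xs,ys],d[ys,xs])
    k=abs(W[:,2]-ztop)<.003;g=np.zeros(m.shape,np.uint8);g[ys[k],xs[k]]=1
    g=cv2.morphologyEx(g,cv2.MORPH_CLOSE,np.ones((5,5)))
    print('tcp',p.round(4),'yaw',s['ee_rot'].round(2),'z med',np.median(W[:,2]).round(4) if len(W) else None)
    for k in cv2.findContours(g,cv2.RETR_CCOMP,cv2.CHAIN_APPROX_NONE)[0]:
        if len(k)<30: continue
        P=onplane(c,k[:,0],ztop)[:,:2];A=np.c_[2*P,np.ones(len(P))];q=np.linalg.lstsq(A,(P**2).sum(1),rcond=None)[0]
        D=2*np.sqrt(q[2]+q[0]**2+q[1]**2);v=R.T@(np.r_[q[:2],0]-np.r_[p[:2],0])
        if .015<D<.08: print(n,'centre',q[:2].round(4),'D',D.round(4),'bbox c',((P.min(0)+P.max(0))/2).round(4),'move tx,ty',(v[:2]*10).round(3))
E
python3 -c "
from h import *
wdisc('disc60','w2.png')"
```

```text
tcp [ 0.4461 -0.2979  0.1291] yaw [-1.7988e+02  9.0000e-02  5.0000e-02] z med 0.0122
disc60 centre [ 0.4408 -0.2984] D 0.0588 bbox c [ 0.4409 -0.2983] move tx,ty [-0.053  0.005]
disc60 centre [ 0.441  -0.2984] D 0.022 bbox c [ 0.441  -0.2983] move tx,ty [-0.051  0.004]
```

Call:
{"method": "arm_command", "body": {
  "plan": [
    {"tx": -0.05,"ty": 0.0,"tz": 0.4,"wx": 0.0,"wy": 0.0,"wz": 0.0,"fingers": 0.6},
    {"tx": -0.05,"ty": 0.0,"tz": 0.9,"wx": 0.0,"wy": 0.0,"wz": 0.0,"fingers": 0.6},
    {"tx": -0.05,"ty": 0.0,"tz": 1.0,"wx": 0.0,"wy": 0.0,"wz": 0.0,"fingers": 0.6},
    {"tx": -0.05,"ty": 0.0,"tz": 1.0,"wx": 0.0,"wy": 0.0,"wz": 0.0,"fingers": 0.6}
  ]
}}

```text
t: 8.4
eef_pos: [0.4415, -0.299, 0.0302]
ee_rot: [-179.9, 0.0, 0.0]
force: [0.4, 1.0, 0.8]
width: 0.0688
grasp_force: 0.0
```

Call:
{"method": "arm_command", "body": {
  "plan": [
    {"tx": 0.0,"ty": 0.0,"tz": 0.12,"wx": 0.0,"wy": 0.0,"wz": 0.0,"fingers": 0.6},
    {"tx": 0.0,"ty": 0.0,"tz": 0.2,"wx": 0.0,"wy": 0.0,"wz": 0.0,"fingers": 0.6},
    {"tx": 0.0,"ty": 0.0,"tz": 0.2,"wx": 0.0,"wy": 0.0,"wz": 0.0,"fingers": 0.6}
  ]
}}

```text
t: 8.78
eef_pos: [0.4413, -0.2996, 0.0099]
ee_rot: [-180.0, 0.0, -0.0]
force: [-0.1, 0.1, -0.5]
width: 0.0681
grasp_force: 0.0
```

Call:
{"method": "arm_command", "body": {
  "plan": [
    {"tx": 0.0,"ty": 0.0,"tz": 0.03,"wx": 0.0,"wy": 0.0,"wz": 0.0,"fingers": 0.6},
    {"tx": 0.0,"ty": 0.0,"tz": 0.05,"wx": 0.0,"wy": 0.0,"wz": 0.0,"fingers": 0.6},
    {"tx": 0.0,"ty": 0.0,"tz": 0.05,"wx": 0.0,"wy": 0.0,"wz": 0.0,"fingers": 0.6}
  ]
}}

```text
t: 9.15
eef_pos: [0.4415, -0.2997, 0.0052]
ee_rot: [-180.0, 0.0, -0.0]
force: [0.9, -0.0, -0.0]
width: 0.0684
grasp_force: 0.0
```

Call:
{"method": "arm_command", "body": {
  "plan": [
    {"tx": 0.0,"ty": 0.0,"tz": 0.03,"wx": 0.0,"wy": 0.0,"wz": 0.0,"fingers": 0.6},
    {"tx": 0.0,"ty": 0.0,"tz": 0.05,"wx": 0.0,"wy": 0.0,"wz": 0.0,"fingers": 0.6},
    {"tx": 0.0,"ty": 0.0,"tz": 0.05,"wx": 0.0,"wy": 0.0,"wz": 0.0,"fingers": 0.6}
  ]
}}

```text
t: 9.52
eef_pos: [0.4414, -0.2996, 0.0]
ee_rot: [-180.0, 0.0, -0.0]
force: [0.4, -0.5, -0.4]
width: 0.0683
grasp_force: 0.0
```

Call:
{"method": "arm_command", "body": {
  "plan": [
    {"tx": 0.0,"ty": 0.0,"tz": 0.02,"wx": 0.0,"wy": 0.0,"wz": 0.0,"fingers": 0.6},
    {"tx": 0.0,"ty": 0.0,"tz": 0.02,"wx": 0.0,"wy": 0.0,"wz": 0.0,"fingers": 0.6}
  ]
}}

```text
t: 9.78
eef_pos: [0.4415, -0.2997, -0.0019]
ee_rot: [-180.0, 0.0, -0.0]
force: [-0.0, -0.5, -0.1]
width: 0.0683
grasp_force: 0.0
```

Call:
{"method": "arm_command", "body": {
  "plan": [
    {"tx": 0.0,"ty": 0.0,"tz": 0.0,"wx": 0.0,"wy": 0.0,"wz": 0.0,"fingers": 0.3},
    {"tx": 0.0,"ty": 0.0,"tz": 0.0,"wx": 0.0,"wy": 0.0,"wz": 0.0,"fingers": 0.3},
    {"tx": 0.0,"ty": 0.0,"tz": 0.0,"wx": 0.0,"wy": 0.0,"wz": 0.0,"fingers": 0.3},
    {"tx": 0.0,"ty": 0.0,"tz": 0.0,"wx": 0.0,"wy": 0.0,"wz": 0.0,"fingers": 0.3}
  ],
  "force": 40
}}

```text
t: 10.28
eef_pos: [0.4419, -0.3, -0.0011]
ee_rot: [180.0, -0.0, -0.0]
force: [-1.5, 0.8, 5.4]
width: 0.0574
grasp_force: 43.2
```

Call:
{"method": "arm_command", "body": {
  "plan": [
    {"tx": 0.0,"ty": 0.0,"tz": -0.3,"wx": 0.0,"wy": 0.0,"wz": 0.0,"fingers": 0.3},
    {"tx": 0.0,"ty": 0.0,"tz": -0.8,"wx": 0.0,"wy": 0.0,"wz": 0.0,"fingers": 0.3},
    {"tx": 0.0,"ty": 0.0,"tz": -1.0,"wx": 0.0,"wy": 0.0,"wz": 0.0,"fingers": 0.3},
    {"tx": 0.0,"ty": 0.0,"tz": -1.0,"wx": 0.0,"wy": 0.0,"wz": 0.0,"fingers": 0.3}
  ]
}}

```text
t: 10.78
eef_pos: [0.4424, -0.3005, 0.0997]
ee_rot: [179.9, -0.2, 0.0]
force: [-0.4, 0.9, -1.6]
width: 0.0576
grasp_force: 43.4
```

Call:
{"method": "arm_command", "body": {
  "plan": [
    {"tx": 0.2,"ty": -0.4,"tz": -0.2,"wx": 0.0,"wy": 0.0,"wz": 0.0,"fingers": 0.3},
    {"tx": 0.4,"ty": -0.95,"tz": -0.2,"wx": 0.0,"wy": 0.0,"wz": 0.0,"fingers": 0.3}
  ]
}}

```text
t: 11.02
eef_pos: [0.4819, -0.2046, 0.1179]
ee_rot: [180.0, -0.0, -0.2]
force: [1.9, -1.0, -0.2]
width: 0.0576
grasp_force: 43.5
```

Call:
{"method": "arm_command", "body": {
  "plan": [
    {"tx": 0.2,"ty": -0.5,"tz": 0.0,"wx": 0.0,"wy": 0.0,"wz": 0.0,"fingers": 0.3},
    {"tx": 0.34,"ty": -0.95,"tz": 0.0,"wx": 0.0,"wy": 0.0,"wz": 0.0,"fingers": 0.3}
  ]
}}

```text
t: 11.28
eef_pos: [0.5147, -0.1076, 0.1157]
ee_rot: [-179.9, 0.2, 0.0]
force: [0.3, -0.3, -1.1]
width: 0.0574
grasp_force: 43.5
```

Call:
{"method": "arm_command", "body": {
  "plan": [
    {"tx": 0.0,"ty": -0.4,"tz": 0.0,"wx": 0.0,"wy": 0.0,"wz": 0.0,"fingers": 0.3},
    {"tx": 0.0,"ty": -0.8,"tz": 0.0,"wx": 0.0,"wy": 0.0,"wz": 0.0,"fingers": 0.3},
    {"tx": 0.0,"ty": -0.8,"tz": 0.0,"wx": 0.0,"wy": 0.0,"wz": 0.0,"fingers": 0.3},
    {"tx": 0.0,"ty": -0.8,"tz": 0.0,"wx": 0.0,"wy": 0.0,"wz": 0.0,"fingers": 0.3}
  ]
}}

```text
t: 11.78
eef_pos: [0.5147, -0.0299, 0.1166]
ee_rot: [180.0, 0.1, 0.0]
force: [0.4, -0.3, -0.8]
width: 0.0573
grasp_force: 43.5
```

```bash
python3 -c "
from h import *
wdisc('disc60','w3.png',ztop=tool()[1][2]+.013)"
```

```text
tcp [ 0.5147 -0.0299  0.1166] yaw [1.8e+02 1.5e-01 2.0e-02] z med 0.1299
disc60 centre [ 0.5143 -0.0301] D 0.0592 bbox c [ 0.5146 -0.03  ] move tx,ty [-0.003  0.002]
disc60 centre [ 0.515  -0.0301] D 0.0211 bbox c [ 0.515  -0.0301] move tx,ty [0.003 0.002]
```

Call:
{"method": "arm_command", "body": {
  "plan": [
    {"tx": 0.015,"ty": 0.0,"tz": 0.15,"wx": 0.0,"wy": 0.0,"wz": 0.0,"fingers": 0.3},
    {"tx": 0.015,"ty": 0.0,"tz": 0.3,"wx": 0.0,"wy": 0.0,"wz": 0.0,"fingers": 0.3},
    {"tx": 0.015,"ty": 0.0,"tz": 0.4,"wx": 0.0,"wy": 0.0,"wz": 0.0,"fingers": 0.3},
    {"tx": 0.015,"ty": 0.0,"tz": 0.4,"wx": 0.0,"wy": 0.0,"wz": 0.0,"fingers": 0.3}
  ]
}}

```text
t: 12.32
eef_pos: [0.5159, -0.0297, 0.0765]
ee_rot: [-180.0, 0.2, -0.0]
force: [-0.0, 0.9, 0.4]
width: 0.0573
grasp_force: 43.5
```

Call:
{"method": "arm_command", "body": {
  "plan": [
    {"tx": 0.0,"ty": 0.0,"tz": 0.2,"wx": 0.0,"wy": 0.0,"wz": 0.0,"fingers": 0.3},
    {"tx": 0.0,"ty": 0.0,"tz": 0.4,"wx": 0.0,"wy": 0.0,"wz": 0.0,"fingers": 0.3},
    {"tx": 0.0,"ty": 0.0,"tz": 0.5,"wx": 0.0,"wy": 0.0,"wz": 0.0,"fingers": 0.3},
    {"tx": 0.0,"ty": 0.0,"tz": 0.5,"wx": 0.0,"wy": 0.0,"wz": 0.0,"fingers": 0.3}
  ]
}}

```text
t: 12.82
eef_pos: [0.5167, -0.0297, 0.0279]
ee_rot: [-180.0, 0.1, -0.0]
force: [-0.5, 0.6, -1.2]
width: 0.0575
grasp_force: 43.5
```

Call:
{"method": "arm_command", "body": {
  "plan": [
    {"tx": 0.0,"ty": 0.0,"tz": 0.025,"wx": 0.0,"wy": 0.0,"wz": 0.0,"fingers": 0.3},
    {"tx": 0.0,"ty": 0.0,"tz": 0.025,"wx": 0.0,"wy": 0.0,"wz": 0.0,"fingers": 0.6},
    {"tx": 0.0,"ty": 0.0,"tz": 0.025,"wx": 0.0,"wy": 0.0,"wz": 0.0,"fingers": 0.6},
    {"tx": 0.0,"ty": 0.0,"tz": 0.025,"wx": 0.0,"wy": 0.0,"wz": 0.0,"fingers": 0.6},
    {"tx": 0.0,"ty": 0.0,"tz": -0.4,"wx": 0.0,"wy": 0.0,"wz": 0.0,"fingers": 0.6},
    {"tx": 0.0,"ty": 0.0,"tz": -0.95,"wx": 0.0,"wy": 0.0,"wz": 0.0,"fingers": 0.6},
    {"tx": -0.1,"ty": 0.4,"tz": -1.0,"wx": 0.0,"wy": 0.0,"wz": 0.0,"fingers": 0.6},
    {"tx": -0.3,"ty": 0.95,"tz": -1.0,"wx": 0.0,"wy": 0.0,"wz": 0.0,"fingers": 0.6}
  ]
}}

```text
t: 13.82
eef_pos: [0.4882, -0.1255, 0.1305]
ee_rot: [179.9, -0.2, 0.2]
force: [0.9, -0.6, -0.4]
width: 0.0682
grasp_force: 0.0
```

Call:
{"method": "arm_command", "body": {
  "plan": [
    {"tx": -0.05,"ty": 0.4,"tz": 0.0,"wx": 0.0,"wy": 0.0,"wz": 0.0,"fingers": 0.5},
    {"tx": -0.05,"ty": 0.5,"tz": 0.0,"wx": 0.0,"wy": 0.0,"wz": 0.0,"fingers": 0.5},
    {"tx": -0.05,"ty": 0.5,"tz": 0.0,"wx": 0.0,"wy": 0.0,"wz": 0.0,"fingers": 0.5},
    {"tx": -0.05,"ty": 0.5,"tz": 0.0,"wx": 0.0,"wy": 0.0,"wz": 0.0,"fingers": 0.5}
  ]
}}

```text
t: 14.32
eef_pos: [0.4822, -0.1737, 0.1281]
ee_rot: [-180.0, 0.0, 0.1]
force: [1.1, 0.1, -0.4]
width: 0.0641
grasp_force: 0.0
```

```bash
python3 -c "
from h import *
wdisc('disc54','w4.png')
c,im,d=snap('top')
for n in list(HUE)[1:]:
    for q in disc(c,im,n): print(n,q[0].round(4),np.round(q[1:3],4),q[3].round())"
```

```text
tcp [ 0.4822 -0.1737  0.1281] yaw [-1.7996e+02  2.0000e-02  7.0000e-02] z med 0.0125
disc54 centre [ 0.4906 -0.1594] D 0.0216 bbox c [ 0.4915 -0.1584] move tx,ty [ 0.084 -0.142]
disc60 [0.5539 0.5876] [0.0468 0.0556] [ 67. 266.]
disc60 [ 0.5164 -0.0291] [0.0577 0.0604] [301. 270.]
disc60 [0.6244 0.7182] [0.0614 0.0957] [ 21. 236.]
disc60 [0.6477 0.7327] [0.035  0.0484] [ 11. 228.]
disc60 [ 0.8176 -0.1034] [0.0591 0.0852] [327. 157.]
disc48 [0.2476 0.5494] [0.0426 0.0554] [ 78. 379.]
disc48 [0.5696 0.6724] [0.0627 0.095 ] [ 35. 255.]
disc48 [ 0.5877 -0.3109] [0.044  0.0461] [407. 241.]
disc48 [0.6547 0.3808] [0.065  0.1021] [145. 221.]
disc42 [ 0.6721 -0.0281] [0.0368 0.0392] [300. 211.]
```

View pics/w4.png

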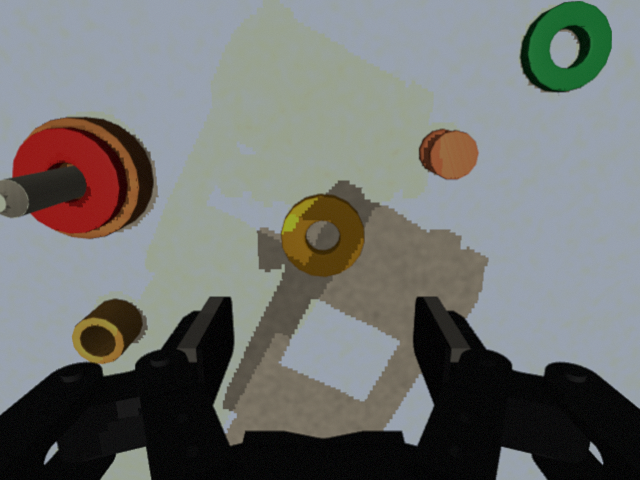

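Red disc is flat on the plinth (70,180), keeper upright at (105,335), yellow at (322,235) in the arm's shadow, so its hue range needs widening.

```bash
sed -i "s/'disc54':(26,34)/'disc54':(17,36)/" h.py; python3 -c "
from h import *
wdisc('disc54')"
```

```text
tcp [ 0.4822 -0.1736  0.1281] yaw [-1.7998e+02  1.0000e-02  9.0000e-02] z med 0.0125
disc54 centre [ 0.4159 -0.0317] D 0.0305 bbox c [ 0.4183 -0.0347] move tx,ty [-0.661 -1.42 ]
disc54 centre [ 0.4783 -0.1734] D 0.0527 bbox c [ 0.4782 -0.1733] move tx,ty [-0.039 -0.002]
disc54 centre [ 0.4785 -0.1734] D 0.0218 bbox c [ 0.4785 -0.1732] move tx,ty [-0.038 -0.003]
```

Call:
{"method": "arm_command", "body": {
  "plan": [
    {"tx": -0.04,"ty": 0.0,"tz": 0.4,"wx": 0.0,"wy": 0.0,"wz": 0.0,"fingers": 0.5},
    {"tx": -0.04,"ty": 0.0,"tz": 0.9,"wx": 0.0,"wy": 0.0,"wz": 0.0,"fingers": 0.5},
    {"tx": -0.04,"ty": 0.0,"tz": 1.0,"wx": 0.0,"wy": 0.0,"wz": 0.0,"fingers": 0.5},
    {"tx": -0.04,"ty": 0.0,"tz": 1.0,"wx": 0.0,"wy": 0.0,"wz": 0.0,"fingers": 0.5}
  ]
}}

```text
t: 14.98
eef_pos: [0.4782, -0.1744, 0.0284]
ee_rot: [-180.0, 0.0, 0.0]
force: [0.9, -0.8, 0.4]
width: 0.0639
grasp_force: 0.0
```

Call:
{"method": "arm_command", "body": {
  "plan": [
    {"tx": 0.0,"ty": 0.0,"tz": 0.15,"wx": 0.0,"wy": 0.0,"wz": 0.0,"fingers": 0.5},
    {"tx": 0.0,"ty": 0.0,"tz": 0.27,"wx": 0.0,"wy": 0.0,"wz": 0.0,"fingers": 0.5},
    {"tx": 0.0,"ty": 0.0,"tz": 0.27,"wx": 0.0,"wy": 0.0,"wz": 0.0,"fingers": 0.5},
    {"tx": 0.0,"ty": 0.0,"tz": 0.27,"wx": 0.0,"wy": 0.0,"wz": 0.0,"fingers": 0.15},
    {"tx": 0.0,"ty": 0.0,"tz": 0.27,"wx": 0.0,"wy": 0.0,"wz": 0.0,"fingers": 0.15},
    {"tx": 0.0,"ty": 0.0,"tz": 0.27,"wx": 0.0,"wy": 0.0,"wz": 0.0,"fingers": 0.15},
    {"tx": 0.0,"ty": 0.0,"tz": 0.27,"wx": 0.0,"wy": 0.0,"wz": 0.0,"fingers": 0.15}
  ]
}}

```text
t: 15.85
eef_pos: [0.4786, -0.1751, 0.0019]
ee_rot: [180.0, -0.1, -0.0]
force: [0.3, -0.5, 2.1]
width: 0.052
grasp_force: 42.0
```

Call:
{"method": "arm_command", "body": {
  "plan": [
    {"tx": 0.0,"ty": 0.0,"tz": -0.3,"wx": 0.0,"wy": 0.0,"wz": 0.0,"fingers": 0.15},
    {"tx": 0.0,"ty": 0.0,"tz": -0.8,"wx": 0.0,"wy": 0.0,"wz": 0.0,"fingers": 0.15},
    {"tx": 0.0,"ty": 0.0,"tz": -1.0,"wx": 0.0,"wy": 0.0,"wz": 0.0,"fingers": 0.15},
    {"tx": 0.0,"ty": 0.0,"tz": -1.0,"wx": 0.0,"wy": 0.0,"wz": 0.0,"fingers": 0.15}
  ]
}}

```text
t: 16.35
eef_pos: [0.4792, -0.1753, 0.1031]
ee_rot: [179.9, -0.2, 0.0]
force: [-0.2, -0.5, -0.9]
width: 0.0519
grasp_force: 42.1
```

Call:
{"method": "arm_command", "body": {
  "plan": [
    {"tx": 0.1,"ty": -0.3,"tz": -0.15,"wx": 0.0,"wy": 0.0,"wz": 0.0,"fingers": 0.15},
    {"tx": 0.2,"ty": -0.8,"tz": -0.15,"wx": 0.0,"wy": 0.0,"wz": 0.0,"fingers": 0.15}
  ]
}}

```text
t: 16.6
eef_pos: [0.498, -0.0948, 0.1156]
ee_rot: [180.0, 0.0, -0.2]
force: [0.6, 0.6, -0.8]
width: 0.0518
grasp_force: 42.1
```

Call:
{"method": "arm_command", "body": {
  "plan": [
    {"tx": 0.17,"ty": -0.4,"tz": 0.0,"wx": 0.0,"wy": 0.0,"wz": 0.0,"fingers": 0.15},
    {"tx": 0.17,"ty": -0.65,"tz": 0.0,"wx": 0.0,"wy": 0.0,"wz": 0.0,"fingers": 0.15},
    {"tx": 0.17,"ty": -0.65,"tz": 0.0,"wx": 0.0,"wy": 0.0,"wz": 0.0,"fingers": 0.15},
    {"tx": 0.17,"ty": -0.65,"tz": 0.0,"wx": 0.0,"wy": 0.0,"wz": 0.0,"fingers": 0.15}
  ]
}}

```text
t: 17.1
eef_pos: [0.5142, -0.0301, 0.1149]
ee_rot: [-180.0, 0.1, -0.0]
force: [-0.0, 0.7, -1.5]
width: 0.0517
grasp_force: 42.1
```

```bash
python3 -c "
from h import *
wdisc('disc54','w5.png',ztop=tool()[1][2]+.010)"
```

```text
tcp [ 0.5142 -0.0301  0.1149] yaw [-1.8e+02  1.3e-01 -1.0e-02] z med 0.1251
disc54 centre [ 0.5149 -0.0303] D 0.0533 bbox c [ 0.515  -0.0302] move tx,ty [0.007 0.001]
disc54 centre [ 0.5155 -0.0303] D 0.021 bbox c [ 0.5154 -0.0303] move tx,ty [0.012 0.002]
```

Call:
{"method": "arm_command", "body": {
  "plan": [
    {"tx": 0.01,"ty": 0.0,"tz": 0.2,"wx": 0.0,"wy": 0.0,"wz": 0.0,"fingers": 0.15},
    {"tx": 0.01,"ty": 0.0,"tz": 0.4,"wx": 0.0,"wy": 0.0,"wz": 0.0,"fingers": 0.15},
    {"tx": 0.01,"ty": 0.0,"tz": 0.6,"wx": 0.0,"wy": 0.0,"wz": 0.0,"fingers": 0.15},
    {"tx": 0.01,"ty": 0.0,"tz": 0.76,"wx": 0.0,"wy": 0.0,"wz": 0.0,"fingers": 0.15},
    {"tx": 0.01,"ty": 0.0,"tz": 0.76,"wx": 0.0,"wy": 0.0,"wz": 0.0,"fingers": 0.15}
  ]
}}

```text
t: 17.77
eef_pos: [0.5155, -0.0303, 0.0394]
ee_rot: [-180.0, 0.1, -0.1]
force: [-0.3, 1.2, -0.2]
width: 0.0517
grasp_force: 44.0
```

Call:
{"method": "arm_command", "body": {
  "plan": [
    {"tx": 0.0,"ty": 0.0,"tz": 0.0,"wx": 0.0,"wy": 0.0,"wz": 0.0,"fingers": 0.5},
    {"tx": 0.0,"ty": 0.0,"tz": 0.0,"wx": 0.0,"wy": 0.0,"wz": 0.0,"fingers": 0.5},
    {"tx": 0.0,"ty": 0.0,"tz": 0.0,"wx": 0.0,"wy": 0.0,"wz": 0.0,"fingers": 0.5},
    {"tx": 0.0,"ty": 0.0,"tz": -0.4,"wx": 0.0,"wy": 0.0,"wz": 0.0,"fingers": 0.5},
    {"tx": 0.0,"ty": 0.0,"tz": -0.9,"wx": 0.0,"wy": 0.0,"wz": 0.0,"fingers": 0.5},
    {"tx": 0.1,"ty": 0.4,"tz": -0.9,"wx": 0.0,"wy": 0.0,"wz": 0.0,"fingers": 0.4},
    {"tx": 0.3,"ty": 0.95,"tz": -0.9,"wx": 0.0,"wy": 0.0,"wz": 0.0,"fingers": 0.4}
  ]
}}

```text
t: 18.65
eef_pos: [0.547, -0.125, 0.1321]
ee_rot: [180.0, -0.2, 0.2]
force: [0.8, 0.3, 0.3]
width: 0.0595
grasp_force: 0.0
```

Call:
{"method": "arm_command", "body": {
  "plan": [
    {"tx": 0.2,"ty": 0.5,"tz": 0.0,"wx": 0.0,"wy": 0.0,"wz": 0.0,"fingers": 0.4},
    {"tx": 0.44,"ty": 1.0,"tz": 0.0,"wx": 0.0,"wy": 0.0,"wz": 0.0,"fingers": 0.4}
  ]
}}

```text
t: 18.9
eef_pos: [0.5906, -0.2264, 0.1307]
ee_rot: [180.0, -0.0, -0.0]
force: [0.4, 0.0, 0.7]
width: 0.0599
grasp_force: 0.0
```

Call:
{"method": "arm_command", "body": {
  "plan": [
    {"tx": 0.0,"ty": 0.5,"tz": 0.0,"wx": 0.0,"wy": 0.0,"wz": 0.0,"fingers": 0.4},
    {"tx": 0.0,"ty": 0.85,"tz": 0.0,"wx": 0.0,"wy": 0.0,"wz": 0.0,"fingers": 0.4},
    {"tx": 0.0,"ty": 0.85,"tz": 0.0,"wx": 0.0,"wy": 0.0,"wz": 0.0,"fingers": 0.4},
    {"tx": 0.0,"ty": 0.85,"tz": 0.0,"wx": 0.0,"wy": 0.0,"wz": 0.0,"fingers": 0.4}
  ]
}}

```text
t: 19.4
eef_pos: [0.59, -0.3092, 0.1302]
ee_rot: [-180.0, 0.0, 0.0]
force: [-0.8, -0.3, -0.3]
width: 0.0598
grasp_force: 0.0
```

```bash
python3 -c "
from h import *
wdisc('disc48','w6.png')"
```

```text
tcp [ 0.59   -0.3092  0.1302] yaw [-1.7997e+02  1.0000e-02  0.0000e+00] z med 0.0123
disc48 centre [ 0.5903 -0.3127] D 0.0463 bbox c [ 0.5906 -0.3132] move tx,ty [0.003 0.035]
disc48 centre [ 0.5903 -0.3129] D 0.023 bbox c [ 0.5903 -0.3129] move tx,ty [0.003 0.037]
```

Call:
{"method": "arm_command", "body": {
  "plan": [
    {"tx": 0.0,"ty": 0.035,"tz": 0.4,"wx": 0.0,"wy": 0.0,"wz": 0.0,"fingers": 0.4},
    {"tx": 0.0,"ty": 0.035,"tz": 0.9,"wx": 0.0,"wy": 0.0,"wz": 0.0,"fingers": 0.4},
    {"tx": 0.0,"ty": 0.035,"tz": 1.0,"wx": 0.0,"wy": 0.0,"wz": 0.0,"fingers": 0.4},
    {"tx": 0.0,"ty": 0.035,"tz": 1.0,"wx": 0.0,"wy": 0.0,"wz": 0.0,"fingers": 0.4}
  ]
}}

```text
t: 19.95
eef_pos: [0.5901, -0.3124, 0.0304]
ee_rot: [-180.0, 0.0, 0.1]
force: [0.8, 0.1, 0.4]
width: 0.0598
grasp_force: 0.0
```

Call:
{"method": "arm_command", "body": {
  "plan": [
    {"tx": 0.0,"ty": 0.0,"tz": 0.15,"wx": 0.0,"wy": 0.0,"wz": 0.0,"fingers": 0.4},
    {"tx": 0.0,"ty": 0.0,"tz": 0.28,"wx": 0.0,"wy": 0.0,"wz": 0.0,"fingers": 0.4},
    {"tx": 0.0,"ty": 0.0,"tz": 0.28,"wx": 0.0,"wy": 0.0,"wz": 0.0,"fingers": 0.4},
    {"tx": 0.0,"ty": 0.0,"tz": 0.28,"wx": 0.0,"wy": 0.0,"wz": 0.0,"fingers": 0.0},
    {"tx": 0.0,"ty": 0.0,"tz": 0.28,"wx": 0.0,"wy": 0.0,"wz": 0.0,"fingers": 0.0},
    {"tx": 0.0,"ty": 0.0,"tz": 0.28,"wx": 0.0,"wy": 0.0,"wz": 0.0,"fingers": 0.0},
    {"tx": 0.0,"ty": 0.0,"tz": 0.28,"wx": 0.0,"wy": 0.0,"wz": 0.0,"fingers": 0.0}
  ]
}}

```text
t: 20.82
eef_pos: [0.5903, -0.3135, 0.0027]
ee_rot: [180.0, -0.0, -0.0]
force: [0.6, -1.0, 1.2]
width: 0.0456
grasp_force: 41.1
```

Call:
{"method": "arm_command", "body": {
  "plan": [
    {"tx": 0.0,"ty": 0.0,"tz": -0.3,"wx": 0.0,"wy": 0.0,"wz": 0.0,"fingers": 0.0},
    {"tx": 0.0,"ty": 0.0,"tz": -0.8,"wx": 0.0,"wy": 0.0,"wz": 0.0,"fingers": 0.0},
    {"tx": 0.0,"ty": 0.0,"tz": -1.0,"wx": 0.0,"wy": 0.0,"wz": 0.0,"fingers": 0.0},
    {"tx": 0.0,"ty": 0.0,"tz": -1.0,"wx": 0.0,"wy": 0.0,"wz": 0.0,"fingers": 0.0}
  ]
}}

```text
t: 21.32
eef_pos: [0.5911, -0.3139, 0.1041]
ee_rot: [179.9, -0.2, -0.0]
force: [-0.2, -0.4, -0.4]
width: 0.0457
grasp_force: 41.1
```

Call:
{"method": "arm_command", "body": {
  "plan": [
    {"tx": -0.15,"ty": -0.4,"tz": -0.15,"wx": 0.0,"wy": 0.0,"wz": 0.0,"fingers": 0.0},
    {"tx": -0.3,"ty": -1.0,"tz": -0.15,"wx": 0.0,"wy": 0.0,"wz": 0.0,"fingers": 0.0}
  ]
}}

```text
t: 21.58
eef_pos: [0.5592, -0.213, 0.1158]
ee_rot: [-180.0, 0.1, -0.2]
force: [0.6, 0.5, -0.4]
width: 0.0457
grasp_force: 41.2
```

Call:
{"method": "arm_command", "body": {
  "plan": [
    {"tx": -0.2,"ty": -0.5,"tz": 0.0,"wx": 0.0,"wy": 0.0,"wz": 0.0,"fingers": 0.0},
    {"tx": -0.45,"ty": -1.0,"tz": 0.0,"wx": 0.0,"wy": 0.0,"wz": 0.0,"fingers": 0.0}
  ]
}}

```text
t: 21.82
eef_pos: [0.5128, -0.1112, 0.1143]
ee_rot: [-179.9, 0.2, -0.0]
force: [0.2, 0.8, -0.3]
width: 0.0458
grasp_force: 41.2
```

Call:
{"method": "arm_command", "body": {
  "plan": [
    {"tx": 0.0,"ty": -0.5,"tz": 0.0,"wx": 0.0,"wy": 0.0,"wz": 0.0,"fingers": 0.0},
    {"tx": 0.0,"ty": -0.84,"tz": 0.0,"wx": 0.0,"wy": 0.0,"wz": 0.0,"fingers": 0.0},
    {"tx": 0.0,"ty": -0.84,"tz": 0.0,"wx": 0.0,"wy": 0.0,"wz": 0.0,"fingers": 0.0},
    {"tx": 0.0,"ty": -0.84,"tz": 0.0,"wx": 0.0,"wy": 0.0,"wz": 0.0,"fingers": 0.0}
  ]
}}

```text
t: 22.32
eef_pos: [0.5142, -0.0295, 0.1156]
ee_rot: [-180.0, 0.2, 0.0]
force: [-0.2, 0.0, -0.0]
width: 0.0458
grasp_force: 41.2
```

```bash
python3 -c "
from h import *
wdisc('disc48','w7.png',ztop=tool()[1][2]+.009)"
```

```text
tcp [ 0.5142 -0.0295  0.1156] yaw [-1.8e+02  1.5e-01  0.0e+00] z med 0.1252
disc48 centre [ 0.5145 -0.0296] D 0.0466 bbox c [ 0.5144 -0.0296] move tx,ty [0.003 0.001]
disc48 centre [ 0.5145 -0.0296] D 0.0225 bbox c [ 0.5144 -0.0295] move tx,ty [0.003 0.001]
```

Call:
{"method": "arm_command", "body": {
  "plan": [
    {"tx": 0.015,"ty": 0.0,"tz": 0.2,"wx": 0.0,"wy": 0.0,"wz": 0.0,"fingers": 0.0},
    {"tx": 0.015,"ty": 0.0,"tz": 0.4,"wx": 0.0,"wy": 0.0,"wz": 0.0,"fingers": 0.0},
    {"tx": 0.015,"ty": 0.0,"tz": 0.64,"wx": 0.0,"wy": 0.0,"wz": 0.0,"fingers": 0.0},
    {"tx": 0.015,"ty": 0.0,"tz": 0.64,"wx": 0.0,"wy": 0.0,"wz": 0.0,"fingers": 0.0},
    {"tx": 0.015,"ty": 0.0,"tz": 0.64,"wx": 0.0,"wy": 0.0,"wz": 0.0,"fingers": 0.0}
  ]
}}

```text
t: 23.0
eef_pos: [0.5168, -0.03, 0.0537]
ee_rot: [180.0, -0.0, -0.1]
force: [0.7, -0.7, 0.4]
width: 0.0454
grasp_force: 45.6
```

Call:
{"method": "arm_command", "body": {
  "plan": [
    {"tx": 0.0,"ty": 0.0,"tz": 0.0,"wx": 0.0,"wy": 0.0,"wz": 0.0,"fingers": 0.4},
    {"tx": 0.0,"ty": 0.0,"tz": 0.0,"wx": 0.0,"wy": 0.0,"wz": 0.0,"fingers": 0.4},
    {"tx": 0.0,"ty": 0.0,"tz": 0.0,"wx": 0.0,"wy": 0.0,"wz": 0.0,"fingers": 0.4},
    {"tx": 0.0,"ty": 0.0,"tz": -0.4,"wx": 0.0,"wy": 0.0,"wz": 0.0,"fingers": 0.3},
    {"tx": 0.0,"ty": 0.0,"tz": -0.8,"wx": 0.0,"wy": 0.0,"wz": 0.0,"fingers": 0.25},
    {"tx": 0.4,"ty": 0.0,"tz": -0.8,"wx": 0.0,"wy": 0.0,"wz": 0.0,"fingers": 0.25},
    {"tx": 0.9,"ty": 0.0,"tz": -0.8,"wx": 0.0,"wy": 0.0,"wz": 0.0,"fingers": 0.25}
  ]
}}

```text
t: 23.88
eef_pos: [0.608, -0.0293, 0.1351]
ee_rot: [180.0, -0.2, -0.0]
force: [-0.2, -1.2, 0.6]
width: 0.053
grasp_force: 0.0
```

Call:
{"method": "arm_command", "body": {
  "plan": [
    {"tx": 0.5,"ty": 0.0,"tz": 0.0,"wx": 0.0,"wy": 0.0,"wz": 0.0,"fingers": 0.25},
    {"tx": 0.66,"ty": 0.0,"tz": 0.0,"wx": 0.0,"wy": 0.0,"wz": 0.0,"fingers": 0.25},
    {"tx": 0.66,"ty": 0.0,"tz": 0.0,"wx": 0.0,"wy": 0.0,"wz": 0.0,"fingers": 0.25},
    {"tx": 0.66,"ty": 0.0,"tz": 0.0,"wx": 0.0,"wy": 0.0,"wz": 0.0,"fingers": 0.25}
  ]
}}

```text
t: 24.38
eef_pos: [0.6718, -0.0291, 0.1331]
ee_rot: [-180.0, 0.0, 0.0]
force: [-0.0, 0.1, 0.7]
width: 0.0533
grasp_force: 0.0
```

```bash
python3 -c "
from h import *
wdisc('disc42','w8.png')"
```

```text
tcp [ 0.6718 -0.0291  0.1331] yaw [-1.7999e+02  5.0000e-02  0.0000e+00] z med 0.0122
disc42 centre [ 0.6751 -0.0291] D 0.0407 bbox c [ 0.6749 -0.0291] move tx,ty [ 0.033 -0.   ]
disc42 centre [ 0.6751 -0.029 ] D 0.0224 bbox c [ 0.6752 -0.0291] move tx,ty [ 0.034 -0.001]
```

Call:
{"method": "arm_command", "body": {
  "plan": [
    {"tx": 0.033,"ty": 0.0,"tz": 0.4,"wx": 0.0,"wy": 0.0,"wz": 0.0,"fingers": 0.25},
    {"tx": 0.033,"ty": 0.0,"tz": 0.9,"wx": 0.0,"wy": 0.0,"wz": 0.0,"fingers": 0.25},
    {"tx": 0.033,"ty": 0.0,"tz": 1.0,"wx": 0.0,"wy": 0.0,"wz": 0.0,"fingers": 0.25},
    {"tx": 0.033,"ty": 0.0,"tz": 1.0,"wx": 0.0,"wy": 0.0,"wz": 0.0,"fingers": 0.25}
  ]
}}

```text
t: 24.92
eef_pos: [0.6754, -0.0293, 0.0335]
ee_rot: [-180.0, 0.0, -0.0]
force: [0.3, -0.6, 0.6]
width: 0.0533
grasp_force: 0.0
```

Call:
{"method": "arm_command", "body": {
  "plan": [
    {"tx": 0.0,"ty": 0.0,"tz": 0.15,"wx": 0.0,"wy": 0.0,"wz": 0.0,"fingers": 0.25},
    {"tx": 0.0,"ty": 0.0,"tz": 0.3,"wx": 0.0,"wy": 0.0,"wz": 0.0,"fingers": 0.25},
    {"tx": 0.0,"ty": 0.0,"tz": 0.3,"wx": 0.0,"wy": 0.0,"wz": 0.0,"fingers": 0.25},
    {"tx": 0.0,"ty": 0.0,"tz": 0.3,"wx": 0.0,"wy": 0.0,"wz": 0.0,"fingers": -0.15},
    {"tx": 0.0,"ty": 0.0,"tz": 0.3,"wx": 0.0,"wy": 0.0,"wz": 0.0,"fingers": -0.15},
    {"tx": 0.0,"ty": 0.0,"tz": 0.3,"wx": 0.0,"wy": 0.0,"wz": 0.0,"fingers": -0.15},
    {"tx": 0.0,"ty": 0.0,"tz": 0.3,"wx": 0.0,"wy": 0.0,"wz": 0.0,"fingers": -0.15}
  ]
}}

```text
t: 25.8
eef_pos: [0.6759, -0.0293, 0.0034]
ee_rot: [180.0, -0.0, -0.0]
force: [0.9, 0.3, -0.9]
width: 0.0399
grasp_force: 40.3
```

Call:
{"method": "arm_command", "body": {
  "plan": [
    {"tx": 0.0,"ty": 0.0,"tz": -0.3,"wx": 0.0,"wy": 0.0,"wz": 0.0,"fingers": -0.15},
    {"tx": 0.0,"ty": 0.0,"tz": -0.8,"wx": 0.0,"wy": 0.0,"wz": 0.0,"fingers": -0.15},
    {"tx": 0.0,"ty": 0.0,"tz": -1.0,"wx": 0.0,"wy": 0.0,"wz": 0.0,"fingers": -0.15},
    {"tx": 0.0,"ty": 0.0,"tz": -1.0,"wx": 0.0,"wy": 0.0,"wz": 0.0,"fingers": -0.15}
  ]
}}

```text
t: 26.3
eef_pos: [0.6771, -0.0295, 0.1053]
ee_rot: [180.0, -0.2, -0.0]
force: [-0.8, 0.1, -0.6]
width: 0.0396
grasp_force: 40.5
```

To stand: dx −0.161.

Call:
{"method": "arm_command", "body": {
  "plan": [
    {"tx": -0.4,"ty": 0.0,"tz": -0.15,"wx": 0.0,"wy": 0.0,"wz": 0.0,"fingers": -0.15},
    {"tx": -0.9,"ty": 0.0,"tz": -0.15,"wx": 0.0,"wy": 0.0,"wz": 0.0,"fingers": -0.15}
  ]
}}

```text
t: 26.55
eef_pos: [0.5847, -0.0293, 0.1166]
ee_rot: [-180.0, 0.1, 0.0]
force: [-0.9, -0.0, -0.3]
width: 0.0398
grasp_force: 40.5
```

Call:
{"method": "arm_command", "body": {
  "plan": [
    {"tx": -0.5,"ty": 0.0,"tz": 0.0,"wx": 0.0,"wy": 0.0,"wz": 0.0,"fingers": -0.15},
    {"tx": -0.7,"ty": 0.0,"tz": 0.0,"wx": 0.0,"wy": 0.0,"wz": 0.0,"fingers": -0.15},
    {"tx": -0.7,"ty": 0.0,"tz": 0.0,"wx": 0.0,"wy": 0.0,"wz": 0.0,"fingers": -0.15},
    {"tx": -0.7,"ty": 0.0,"tz": 0.0,"wx": 0.0,"wy": 0.0,"wz": 0.0,"fingers": -0.15}
  ]
}}

```text
t: 27.05
eef_pos: [0.5159, -0.0292, 0.1173]
ee_rot: [-180.0, 0.1, -0.0]
force: [-0.7, 0.5, 0.3]
width: 0.0397
grasp_force: 40.5
```

```bash
python3 -c "
from h import *
wdisc('disc42','w9.png',ztop=tool()[1][2]+.009)"
```

```text
tcp [ 0.5159 -0.0292  0.1173] yaw [-1.7998e+02  7.0000e-02 -1.0000e-02] z med 0.1262
disc42 centre [ 0.5155 -0.0293] D 0.0404 bbox c [ 0.5154 -0.0293] move tx,ty [-0.004  0.001]
disc42 centre [ 0.5155 -0.0293] D 0.0223 bbox c [ 0.5154 -0.0293] move tx,ty [-0.004  0.001]
```

Call:
{"method": "arm_command", "body": {
  "plan": [
    {"tx": 0.0,"ty": 0.005,"tz": 0.2,"wx": 0.0,"wy": 0.0,"wz": 0.0,"fingers": -0.15},
    {"tx": 0.0,"ty": 0.005,"tz": 0.4,"wx": 0.0,"wy": 0.0,"wz": 0.0,"fingers": -0.15},
    {"tx": 0.0,"ty": 0.005,"tz": 0.53,"wx": 0.0,"wy": 0.0,"wz": 0.0,"fingers": -0.15},
    {"tx": 0.0,"ty": 0.005,"tz": 0.53,"wx": 0.0,"wy": 0.0,"wz": 0.0,"fingers": -0.15},
    {"tx": 0.0,"ty": 0.005,"tz": 0.53,"wx": 0.0,"wy": 0.0,"wz": 0.0,"fingers": -0.15}
  ]
}}

```text
t: 27.72
eef_pos: [0.5163, -0.0298, 0.0656]
ee_rot: [180.0, -0.0, 0.0]
force: [-0.1, 0.3, -1.5]
width: 0.04
grasp_force: 40.6
```

Call:
{"method": "arm_command", "body": {
  "plan": [
    {"tx": 0.0,"ty": 0.0,"tz": 0.0,"wx": 0.0,"wy": 0.0,"wz": 0.0,"fingers": 0.2},
    {"tx": 0.0,"ty": 0.0,"tz": 0.0,"wx": 0.0,"wy": 0.0,"wz": 0.0,"fingers": 0.3},
    {"tx": 0.0,"ty": 0.0,"tz": 0.0,"wx": 0.0,"wy": 0.0,"wz": 0.0,"fingers": 0.3},
    {"tx": 0.0,"ty": 0.0,"tz": -0.4,"wx": 0.0,"wy": 0.0,"wz": 0.0,"fingers": 0.3},
    {"tx": 0.0,"ty": 0.0,"tz": -0.8,"wx": 0.0,"wy": 0.0,"wz": 0.0,"fingers": 0.3},
    {"tx": -0.4,"ty": 0.0,"tz": -0.8,"wx": 0.0,"wy": 0.0,"wz": 0.0,"fingers": 0.3},
    {"tx": -0.9,"ty": 0.0,"tz": -0.8,"wx": 0.0,"wy": 0.0,"wz": 0.0,"fingers": 0.3},
    {"tx": -1.0,"ty": 0.0,"tz": -0.8,"wx": 0.0,"wy": 0.0,"wz": 0.0,"fingers": 0.3},
    {"tx": -1.0,"ty": 0.0,"tz": -0.8,"wx": 0.0,"wy": 0.0,"wz": 0.0,"fingers": 0.3}
  ]
}}

```text
t: 28.85
eef_pos: [0.4161, -0.0299, 0.1457]
ee_rot: [180.0, -0.1, -0.0]
force: [0.7, -1.4, 1.0]
width: 0.0557
grasp_force: 0.0
```

```bash
cat >> h.py <<'E'
def zring(lo,hi,near,rad,f=None):
    "points of the wrist depth picture in a height band round a place: middle of their extents and circle fit"
    s,p,R=tool();c,im,d=snap('wrist',f)
    ys,xs=np.nonzero(d>0);W=world(c,np.c_[xs,ys],d[ys,xs])
    k=(W[:,2]>lo)&(W[:,2]<hi)&(np.hypot(W[:,0]-near[0],W[:,1]-near[1])<rad);Q=W[k]
    h=cv2.convexHull((Q[:,:2]*1e3).astype(np.float32))[:,0]/1e3
    A=np.c_[2*h,np.ones(len(h))];q=np.linalg.lstsq(A,(h**2).sum(1),rcond=None)[0]
    print('tcp',p.round(4),'n',k.sum(),'mid',((Q.min(0)+Q.max(0))/2).round(4),'size',np.ptp(Q,axis=0).round(4),'fit',q[:2].round(4),'D',(2*np.sqrt(q[2]+q[0]**2+q[1]**2)).round(4),'move',((R.T@(np.r_[q[:2],0]-np.r_[p[:2],0]))[:2]*10).round(3))
E
python3 -c "
from h import *
zring(.027,.034,(.416,-.033),.04,'w10.png')
zring(.056,.064,(.516,-.030),.04)"
```

```text
tcp [ 0.4161 -0.0299  0.1457] n 1252 mid [ 0.4145 -0.0302  0.0297] size [0.0333 0.0325 0.0054] fit [ 0.4146 -0.0302] D 0.0332 move [-0.015  0.003]
tcp [ 0.4166 -0.03    0.1459] n 1356 mid [ 0.5176 -0.0305  0.0599] size [0.0471 0.0475 0.0076] fit [ 0.5177 -0.0303] D 0.0473 move [1.011 0.004]
```

View pics/w10.png

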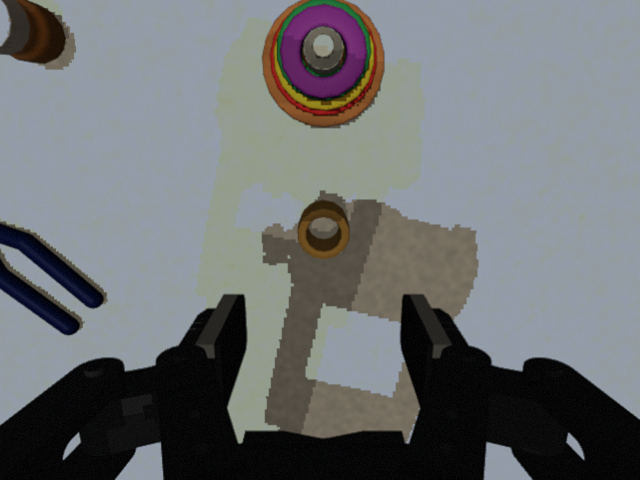

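Stack red–yellow–green–purple sits properly around (323,50); keeper upright at (324,230).

Call:
{"method": "arm_command", "body": {
  "plan": [
    {"tx": -0.015,"ty": 0.0,"tz": 0.4,"wx": 0.0,"wy": 0.0,"wz": 0.0,"fingers": 0.3},
    {"tx": -0.015,"ty": 0.0,"tz": 0.8,"wx": 0.0,"wy": 0.0,"wz": 0.0,"fingers": 0.3},
    {"tx": -0.015,"ty": 0.0,"tz": 1.0,"wx": 0.0,"wy": 0.0,"wz": 0.0,"fingers": 0.3},
    {"tx": -0.015,"ty": 0.0,"tz": 1.0,"wx": 0.0,"wy": 0.0,"wz": 0.0,"fingers": 0.3}
  ]
}}

```text
t: 29.45
eef_pos: [0.4136, -0.0294, 0.0436]
ee_rot: [-179.9, 0.3, 0.0]
force: [-0.1, -0.0, -0.7]
width: 0.0555
grasp_force: 0.0
```

Call:
{"method": "arm_command", "body": {
  "plan": [
    {"tx": 0.0,"ty": 0.0,"tz": 0.2,"wx": 0.0,"wy": 0.0,"wz": 0.0,"fingers": 0.3},
    {"tx": 0.0,"ty": 0.0,"tz": 0.32,"wx": 0.0,"wy": 0.0,"wz": 0.0,"fingers": 0.3},
    {"tx": 0.0,"ty": 0.0,"tz": 0.32,"wx": 0.0,"wy": 0.0,"wz": 0.0,"fingers": 0.3},
    {"tx": 0.0,"ty": 0.0,"tz": 0.32,"wx": 0.0,"wy": 0.0,"wz": 0.0,"fingers": -0.3},
    {"tx": 0.0,"ty": 0.0,"tz": 0.32,"wx": 0.0,"wy": 0.0,"wz": 0.0,"fingers": -0.3},
    {"tx": 0.0,"ty": 0.0,"tz": 0.32,"wx": 0.0,"wy": 0.0,"wz": 0.0,"fingers": -0.3},
    {"tx": 0.0,"ty": 0.0,"tz": 0.32,"wx": 0.0,"wy": 0.0,"wz": 0.0,"fingers": -0.3}
  ]
}}

```text
t: 30.32
eef_pos: [0.4154, -0.03, 0.0145]
ee_rot: [180.0, -0.1, -0.0]
force: [-0.0, 0.6, 5.8]
width: 0.0323
grasp_force: 40.1
```

Call:
{"method": "arm_command", "body": {
  "plan": [
    {"tx": 0.0,"ty": 0.0,"tz": -0.3,"wx": 0.0,"wy": 0.0,"wz": 0.0,"fingers": -0.3},
    {"tx": 0.0,"ty": 0.0,"tz": -0.8,"wx": 0.0,"wy": 0.0,"wz": 0.0,"fingers": -0.3},
    {"tx": 0.0,"ty": 0.0,"tz": -1.0,"wx": 0.0,"wy": 0.0,"wz": 0.0,"fingers": -0.3},
    {"tx": 0.0,"ty": 0.0,"tz": -1.0,"wx": 0.0,"wy": 0.0,"wz": 0.0,"fingers": -0.3}
  ]
}}

```text
t: 30.82
eef_pos: [0.4155, -0.0301, 0.115]
ee_rot: [179.9, -0.2, -0.0]
force: [-0.4, 0.6, -1.2]
width: 0.0322
grasp_force: 40.1
```

Call:
{"method": "arm_command", "body": {
  "plan": [
    {"tx": 0.3,"ty": 0.0,"tz": -0.1,"wx": 0.0,"wy": 0.0,"wz": 0.0,"fingers": -0.3},
    {"tx": 0.8,"ty": 0.0,"tz": -0.1,"wx": 0.0,"wy": 0.0,"wz": 0.0,"fingers": -0.3},
    {"tx": 1.0,"ty": 0.0,"tz": -0.1,"wx": 0.0,"wy": 0.0,"wz": 0.0,"fingers": -0.3},
    {"tx": 1.0,"ty": 0.0,"tz": -0.1,"wx": 0.0,"wy": 0.0,"wz": 0.0,"fingers": -0.3}
  ]
}}

```text
t: 31.32
eef_pos: [0.5139, -0.0296, 0.121]
ee_rot: [-180.0, 0.2, 0.0]
force: [0.5, 0.9, -0.9]
width: 0.0322
grasp_force: 40.1
```

```bash
python3 -c "
from h import *
p=tool()[1]
zring(p[2]+.012,p[2]+.022,p,.035,'w11.png')"
```

```text
tcp [ 0.5139 -0.0296  0.121 ] n 5852 mid [ 0.5133 -0.0297  0.138 ] size [0.034  0.0597 0.01  ] fit [ 0.5175 -0.0297] D 0.0471 move [0.036 0.   ]
```

Call:
{"method": "arm_command", "body": {
  "plan": [
    {"tx": 0.028,"ty": 0.0,"tz": 0.1,"wx": 0.0,"wy": 0.0,"wz": 0.0,"fingers": -0.3},
    {"tx": 0.028,"ty": 0.0,"tz": 0.2,"wx": 0.0,"wy": 0.0,"wz": 0.0,"fingers": -0.3},
    {"tx": 0.028,"ty": 0.0,"tz": 0.28,"wx": 0.0,"wy": 0.0,"wz": 0.0,"fingers": -0.3},
    {"tx": 0.028,"ty": 0.0,"tz": 0.33,"wx": 0.0,"wy": 0.0,"wz": 0.0,"fingers": -0.3},
    {"tx": 0.028,"ty": 0.0,"tz": 0.33,"wx": 0.0,"wy": 0.0,"wz": 0.0,"fingers": -0.3},
    {"tx": 0.028,"ty": 0.0,"tz": 0.33,"wx": 0.0,"wy": 0.0,"wz": 0.0,"fingers": -0.3}
  ]
}}

```text
t: 32.12
eef_pos: [0.5174, -0.0298, 0.0907]
ee_rot: [180.0, -0.0, -0.0]
force: [-0.6, -0.1, -1.1]
width: 0.0324
grasp_force: 40.1
```

Call:
{"method": "arm_command", "body": {
  "plan": [
    {"tx": 0.0,"ty": 0.0,"tz": 0.03,"wx": 0.0,"wy": 0.0,"wz": 0.0,"fingers": -0.3},
    {"tx": 0.0,"ty": 0.0,"tz": 0.03,"wx": 0.0,"wy": 0.0,"wz": 0.0,"fingers": 0.0},
    {"tx": 0.0,"ty": 0.0,"tz": 0.03,"wx": 0.0,"wy": 0.0,"wz": 0.0,"fingers": 0.3},
    {"tx": 0.0,"ty": 0.0,"tz": 0.03,"wx": 0.0,"wy": 0.0,"wz": 0.0,"fingers": 0.3},
    {"tx": 0.0,"ty": 0.0,"tz": -0.4,"wx": 0.0,"wy": 0.0,"wz": 0.0,"fingers": 0.3},
    {"tx": 0.0,"ty": 0.0,"tz": -0.8,"wx": 0.0,"wy": 0.0,"wz": 0.0,"fingers": 0.3},
    {"tx": 0.3,"ty": -0.4,"tz": -0.8,"wx": 0.0,"wy": 0.0,"wz": -0.2,"fingers": 0.3},
    {"tx": 0.5,"ty": -0.9,"tz": -0.8,"wx": 0.0,"wy": 0.0,"wz": -0.4,"fingers": 0.3},
    {"tx": 0.5,"ty": -1.0,"tz": -0.8,"wx": 0.0,"wy": 0.0,"wz": -0.6,"fingers": 0.3},
    {"tx": 0.5,"ty": -1.0,"tz": -0.8,"wx": 0.0,"wy": 0.0,"wz": -0.8,"fingers": 0.3},
    {"tx": 0.5,"ty": -1.0,"tz": -0.8,"wx": 0.0,"wy": 0.0,"wz": -1.0,"fingers": 0.3},
    {"tx": 0.5,"ty": -1.0,"tz": -0.8,"wx": 0.0,"wy": 0.0,"wz": -1.0,"fingers": 0.3}
  ]
}}

```text
t: 33.62
eef_pos: [0.5672, 0.0703, 0.1703]
ee_rot: [180.0, -0.0, 44.9]
force: [-0.8, -0.2, -0.5]
width: 0.0554
grasp_force: 0.0
```

```bash
cat >> h.py <<'E'
def rod(cam,z=.007,near=None,f=None):
    c,im,d=snap(cam,f);r=manip.regions_of(cam,'scriber')
    s,p,R=tool()
    for q in r[:1]:
        ys,xs=np.nonzero(q['pixels']);P=onplane(c,np.c_[xs,ys],z+.004)[:,:2]
        (cx,cy),(w,h),a=cv2.minAreaRect((P*1e3).astype(np.float32));b=cv2.boxPoints(((cx,cy),(w,h),a))
        e=max((b[1]-b[0],b[2]-b[1]),key=np.linalg.norm);ang=np.degrees(np.arctan2(e[1],e[0]))%180
        v=R.T@np.r_[cx/1e3-p[0],cy/1e3-p[1],0]
        print(cam,'p',q['p'],'centre',(cx/1e3).__round__(4),(cy/1e3).__round__(4),'size',round(w),round(h),'ang',ang.round(1),'mean',P.mean(0).round(4),'tcp',p.round(4),s['ee_rot'].round(1),'move',(v[:2]*10).round(3))
E
python3 -c "
from h import *
rod('top')
s=manip.read_state();print(s['joints'].round(1))"
```

```text
[ -0.4  -1.6 103.1   0.   78.6  44.7]
```

Call:
{"method": "arm_command", "body": {
  "plan": [
    {"tx": 0.4,"ty": -0.2,"tz": 0.0,"wx": 0.0,"wy": 0.0,"wz": -0.22,"fingers": 0.3},
    {"tx": 0.9,"ty": -0.4,"tz": 0.0,"wx": 0.0,"wy": 0.0,"wz": -0.44,"fingers": 0.3},
    {"tx": 1.0,"ty": -0.5,"tz": 0.0,"wx": 0.0,"wy": 0.0,"wz": -0.66,"fingers": 0.3},
    {"tx": 1.0,"ty": -0.5,"tz": 0.0,"wx": 0.0,"wy": 0.0,"wz": -0.88,"fingers": 0.3},
    {"tx": 1.0,"ty": -0.5,"tz": 0.0,"wx": 0.0,"wy": 0.0,"wz": -1.0,"fingers": 0.3}
  ]
}}

```text
t: 34.35
eef_pos: [0.6025, 0.1766, 0.1702]
ee_rot: [-180.0, 0.0, 90.1]
force: [0.6, -0.2, -0.0]
width: 0.0557
grasp_force: 0.0
```

Call:
{"method": "arm_command", "body": {
  "plan": [
    {"tx": 0.1,"ty": 0.0,"tz": 0.0,"wx": 0.0,"wy": 0.0,"wz": -0.22,"fingers": 0.3},
    {"tx": 0.2,"ty": 0.0,"tz": 0.0,"wx": 0.0,"wy": 0.0,"wz": -0.44,"fingers": 0.3},
    {"tx": 0.2,"ty": 0.2,"tz": 0.0,"wx": 0.0,"wy": 0.0,"wz": -0.66,"fingers": 0.3},
    {"tx": 0.2,"ty": 0.2,"tz": 0.0,"wx": 0.0,"wy": 0.0,"wz": -0.88,"fingers": 0.3},
    {"tx": 0.2,"ty": 0.2,"tz": 0.0,"wx": 0.0,"wy": 0.0,"wz": -1.0,"fingers": 0.3},
    {"tx": 0.2,"ty": 0.2,"tz": 0.0,"wx": 0.0,"wy": 0.0,"wz": -1.0,"fingers": 0.3},
    {"tx": 0.2,"ty": 0.2,"tz": 0.0,"wx": 0.0,"wy": 0.0,"wz": -1.0,"fingers": 0.3}
  ]
}}

```text
t: 35.22
eef_pos: [0.6225, 0.1962, 0.1703]
ee_rot: [-180.0, -0.0, 134.9]
force: [0.5, -0.0, -0.3]
width: 0.0556
grasp_force: 0.0
```

```bash
python3 -c "
from h import *
rod('wrist',f='w12.png');rod('top')
s=manip.read_state();print(s['joints'].round(1))"
```

```text
wrist p 0.63 centre 0.6159 0.1996 size 17 162 ang 146.6 mean [0.6107 0.2029] tcp [0.6225 0.1963 0.1703] [180.   -0.  134.9] move [ 0.07  -0.023]
[ 11.    9.1  91.8   0.   79.1 -34. ]
```

View pics/w12.png

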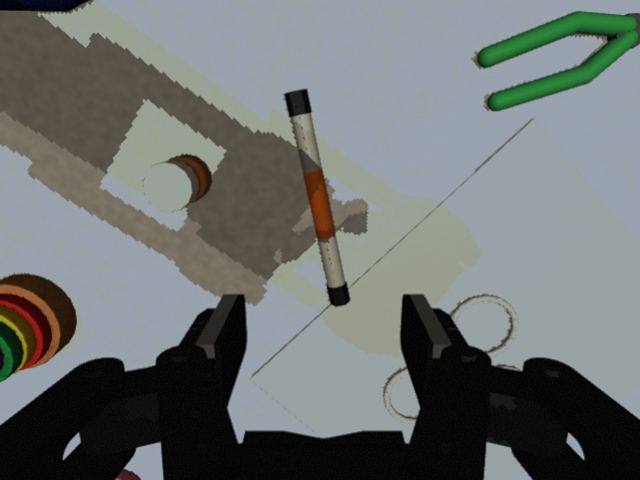

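Rod from (297,102) to (339,296), clear of jar (185,180) and cutters; measured length 162 mm agrees with the 160 mm given.

Call:
{"method": "arm_command", "body": {
  "plan": [
    {"tx": 0.07,"ty": -0.023,"tz": 0.4,"wx": 0.0,"wy": 0.0,"wz": -0.2,"fingers": 0.1},
    {"tx": 0.07,"ty": -0.023,"tz": 0.8,"wx": 0.0,"wy": 0.0,"wz": -0.26,"fingers": 0.0},
    {"tx": 0.07,"ty": -0.023,"tz": 0.8,"wx": 0.0,"wy": 0.0,"wz": -0.26,"fingers": 0.0},
    {"tx": 0.07,"ty": -0.023,"tz": 0.8,"wx": 0.0,"wy": 0.0,"wz": -0.26,"fingers": 0.0}
  ]
}}

```text
t: 35.92
eef_pos: [0.6169, 0.1998, 0.0919]
ee_rot: [179.9, 0.1, 146.6]
force: [0.2, -0.1, 0.6]
width: 0.0432
grasp_force: 0.0
```

```bash
python3 -c "
from h import *
rod('wrist')
c,im,d=snap('top','t2.png')
for r in manip.pinpoint('top','clip_seat'): print(r,onplane(c,[r['centre']],.037).round(4))
"
```

```text
wrist p 0.67 centre 0.6158 0.1993 size 16 162 ang 146.4 mean [0.6085 0.2041] tcp [0.6177 0.1999 0.0932] [179.8   0.2 146.7] move [ 0.013 -0.016]
{'centre': [154.0, 299.5], 'p': 0.95} [[0.4473 0.3483 0.037 ]]
{'centre': [299.3, 268.0], 'p': 0.62} [[ 0.5205 -0.0249  0.037 ]]
{'centre': [301.9, 272.3], 'p': 0.35} [[ 0.5093 -0.0314  0.037 ]]
```

Call:
{"method": "arm_command", "body": {
  "plan": [
    {"tx": 0.013,"ty": -0.01,"tz": 0.4,"wx": 0.0,"wy": 0.0,"wz": 0.0,"fingers": 0.0},
    {"tx": 0.013,"ty": -0.01,"tz": 0.75,"wx": 0.0,"wy": 0.0,"wz": 0.0,"fingers": 0.0},
    {"tx": 0.013,"ty": -0.01,"tz": 0.89,"wx": 0.0,"wy": 0.0,"wz": 0.0,"fingers": 0.0},
    {"tx": 0.013,"ty": -0.01,"tz": 0.89,"wx": 0.0,"wy": 0.0,"wz": 0.0,"fingers": 0.0},
    {"tx": 0.013,"ty": -0.01,"tz": 0.89,"wx": 0.0,"wy": 0.0,"wz": 0.0,"fingers": -0.4},
    {"tx": 0.013,"ty": -0.01,"tz": 0.89,"wx": 0.0,"wy": 0.0,"wz": 0.0,"fingers": -0.8},
    {"tx": 0.013,"ty": -0.01,"tz": 0.89,"wx": 0.0,"wy": 0.0,"wz": 0.0,"fingers": -0.8},
    {"tx": 0.013,"ty": -0.01,"tz": 0.89,"wx": 0.0,"wy": 0.0,"wz": 0.0,"fingers": -0.8},
    {"tx": 0.013,"ty": -0.01,"tz": 0.89,"wx": 0.0,"wy": 0.0,"wz": 0.0,"fingers": -0.8}
  ],
  "force": 60
}}

```text
t: 37.25
eef_pos: [0.616, 0.1999, 0.0037]
ee_rot: [179.9, 0.1, 146.7]
force: [-0.4, 0.8, 6.4]
width: 0.0112
grasp_force: 58.8
```

Call:
{"method": "arm_command", "body": {
  "plan": [
    {"tx": 0.0,"ty": 0.0,"tz": -0.3,"wx": 0.0,"wy": 0.0,"wz": 0.0,"fingers": -0.8},
    {"tx": 0.0,"ty": 0.0,"tz": -0.8,"wx": 0.0,"wy": 0.0,"wz": 0.0,"fingers": -0.8},
    {"tx": 0.0,"ty": 0.0,"tz": -1.0,"wx": 0.0,"wy": 0.0,"wz": 0.0,"fingers": -0.8},
    {"tx": 0.0,"ty": 0.0,"tz": -1.0,"wx": 0.0,"wy": 0.0,"wz": 0.0,"fingers": -0.8}
  ]
}}

```text
t: 37.75
eef_pos: [0.6155, 0.1998, 0.1031]
ee_rot: [179.8, 0.2, 146.7]
force: [0.2, 0.9, -0.7]
width: 0.0113
grasp_force: 58.8
```

Call:
{"method": "arm_command", "body": {
  "plan": [
    {"tx": 0.3,"ty": 0.0,"tz": -0.4,"wx": 0.0,"wy": 0.0,"wz": 0.2,"fingers": -0.8},
    {"tx": 0.8,"ty": 0.0,"tz": -0.8,"wx": 0.0,"wy": 0.0,"wz": 0.4,"fingers": -0.8},
    {"tx": 1.0,"ty": 0.0,"tz": -1.0,"wx": 0.0,"wy": 0.0,"wz": 0.6,"fingers": -0.8},
    {"tx": 1.0,"ty": 0.0,"tz": -1.0,"wx": 0.0,"wy": 0.0,"wz": 0.8,"fingers": -0.8},
    {"tx": 1.0,"ty": 0.0,"tz": -1.0,"wx": 0.0,"wy": 0.0,"wz": 0.82,"fingers": -0.8}
  ]
}}

```text
t: 38.38
eef_pos: [0.5295, 0.2542, 0.1987]
ee_rot: [-179.8, -0.0, 109.9]
force: [0.0, -0.5, -1.7]
width: 0.0113
grasp_force: 58.8
```

Call:
{"method": "arm_command", "body": {
  "plan": [
    {"tx": 0.4,"ty": 0.0,"tz": 0.0,"wx": 0.0,"wy": 0.0,"wz": 0.0,"fingers": -0.8},
    {"tx": 0.6,"ty": 0.0,"tz": 0.0,"wx": 0.0,"wy": 0.0,"wz": 0.0,"fingers": -0.8},
    {"tx": 0.6,"ty": 0.0,"tz": 0.0,"wx": 0.0,"wy": 0.0,"wz": 0.0,"fingers": -0.8},
    {"tx": 0.6,"ty": 0.0,"tz": 0.0,"wx": 0.0,"wy": 0.0,"wz": 0.0,"fingers": -0.8}
  ]
}}

```text
t: 38.88
eef_pos: [0.5105, 0.3103, 0.2005]
ee_rot: [-179.9, 0.0, 109.8]
force: [-0.6, -0.6, -1.2]
width: 0.0112
grasp_force: 58.8
```

Run:
```python
from h import *
s,p,R=tool();print(p.round(4),s['ee_rot'].round(2))
c,im,d=snap('wrist','w13.png');np.savez('w13.npz',im=im,d=d,**c)
for n,z in(('clip',0),('clip_seat',.037)):
    for r in manip.pinpoint('wrist',n)[:1]: print(n,r,onplane(c,[r['centre']],z).round(4))
ys,xs=np.nonzero(d>0);W=world(c,np.c_[xs,ys],d[ys,xs])
nr=np.hypot(W[:,0]-.4475,W[:,1]-.3485)<.1
k=nr&(W[:,2]>.006)&(W[:,2]<.075);Q=W[k]
# base top band
b=nr&(abs(W[:,2]-.010)<.003);P=(W[b][:,:2]*1e3).astype(np.float32)
print('base',cv2.minAreaRect(P),b.sum())
a=np.radians(20);
for lo,hi in((.033,.041),(.042,.050),(.050,.056),(.056,.07)):
    m=nr&(W[:,2]>lo)&(W[:,2]<hi);print(lo,hi,m.sum())
```

```text
[0.5105 0.3103 0.2005] [-1.7993e+02  4.0000e-02  1.0982e+02]
clip {'centre': [264.3, 121.9], 'p': 0.9} [[0.4451 0.3555 0.    ]]
clip_seat {'centre': [258.1, 123.3], 'p': 0.78} [[0.4458 0.3553 0.037 ]]
base ((450.2436828613281, 336.9992370605469), (70.71249389648438, 168.27662658691406), 17.946420669555664) 9601
0.033 0.041 187
0.042 0.05 415
0.05 0.056 1527
0.056 0.07 1316
```

View pics/w13.png

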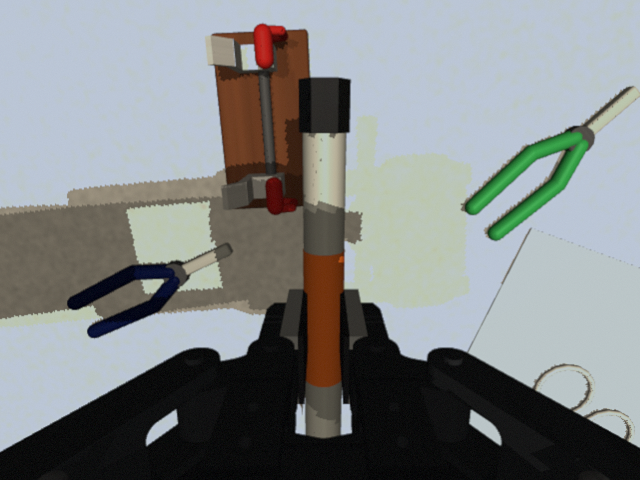

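The clip is at (265,120), red rollers over the forks at (264,45) and (275,195), arms going to the right (clip +x = tool +y). The rod is held straight in the gripper.

Run:
```python
from h import *
z=np.load('w13.npz');im=z['im'];d=z['d'];c={k:z[k] for k in('K','k1','rvec','tvec')};c['k1']=float(c['k1'])
hs=cv2.cvtColor(im,cv2.COLOR_BGR2HSV)
ys,xs=np.nonzero(d>0);W=world(c,np.c_[xs,ys],d[ys,xs]);H=hs[ys,xs]
nr=np.hypot(W[:,0]-.4475,W[:,1]-.353)<.09
b=nr&(W[:,2]>.006)&(W[:,2]<.0135)&(H[:,1]>105)&(H[:,0]<20)
g=np.zeros(d.shape,np.uint8);g[ys[b],xs[b]]=1
P=(W[b][:,:2]*1e3).astype(np.float32);r=cv2.minAreaRect(P);print('base',r,b.sum())
for yaw in(18,19,20,21,22):
    a=np.radians(yaw);M=np.array([[np.cos(a),np.sin(a)],[-np.sin(a),np.cos(a)]])
    L=W[:,:2]@M.T
    B=L[b];q=np.percentile(B,[.3,99.7],axis=0)
    # left edge straightness: slope of min-x per y bin
    red=nr&(W[:,2]>.04)&(H[:,1]>150)&((H[:,0]<6)|(H[:,0]>174))
    gr=nr&(W[:,2]>.03)&~red
    bins=np.linspace(q[0,1]+.02,q[1,1]-.02,10);e=[np.percentile(B[(B[:,1]>u)&(B[:,1]<v)][:,0],2) for u,v in zip(bins,bins[1:])]
    print(yaw,'edges',q.round(4).tolist(),'slope deg',np.degrees(np.polyfit(bins[1:],e,1)[0]).round(2))
    if yaw==20:
        L0=L;
        for nm,m in(('red',red),('grey',gr)):
            for lo,hi in((q[:,1].mean(),9),(-9,q[:,1].mean())):
                k=m&(L[:,1]>lo)&(L[:,1]<hi);print(nm,k.sum(),'x',np.percentile(L[k,0],[1,50,99]).round(4),'y',np.percentile(L[k,1],[1,50,99]).round(4),'z',np.percentile(W[k,2],[1,50,99]).round(4))
                if nm=='red':
                    t=k&(W[:,2]>.051);print('  rollertop x',np.percentile(L[t,0],[2,50,98]).round(4),'y',np.percentile(L[t,1],[2,98]).round(4))
                else:
                    t=k&(W[:,2]>.0655);print('  flare top',np.percentile(L[t,0],[2,50,98]).round(4),np.percentile(L[t,1],[2,98]).round(4))
```

```text
base ((447.72705078125, 355.0133972167969), (68.63043212890625, 128.60459899902344), 21.93766212463379) 9208
18 edges [[0.4999, 0.1354], [0.5661, 0.2641]] slope deg -3.79
19 edges [[0.5037, 0.1261], [0.5702, 0.2542]] slope deg -2.85
20 edges [[0.5075, 0.1169], [0.5743, 0.2444]] slope deg -1.9
red 880 x [0.5426 0.5496 0.5612] y [0.2167 0.2314 0.2412] z [0.0423 0.0535 0.0562]
  rollertop x [0.5429 0.5485 0.5535] y [0.2177 0.2406]
red 714 x [0.546  0.5535 0.5918] y [0.1089 0.1301 0.1449] z [0.0443 0.0535 0.2746]
  rollertop x [0.5462 0.5525 0.5918] y [0.111  0.1446]
grey 4332 x [0.5164 0.5833 0.5945] y [0.181  0.1931 0.2328] z [0.0303 0.2085 0.2125]
  flare top [0.5171 0.5857 0.5943] [0.1811 0.2294]
grey 58309 x [0.5299 0.578  0.6128] y [0.1068 0.1289 0.1766] z [0.0575 0.2659 0.2936]
  flare top [0.5334 0.5784 0.6098] [0.1087 0.1725]
21 edges [[0.5111, 0.1076], [0.5781, 0.2347]] slope deg -0.9
22 edges [[0.5142, 0.098], [0.5819, 0.2253]] slope deg 0.07
```

Call:
{"method": "arm_command", "body": {
  "plan": [
    {"tx": 0.3,"ty": -0.2,"tz": 0.0,"wx": 0.0,"wy": 0.0,"wz": -0.05,"fingers": -0.8},
    {"tx": 0.62,"ty": -0.445,"tz": 0.3,"wx": 0.0,"wy": 0.0,"wz": -0.05,"fingers": -0.8},
    {"tx": 0.62,"ty": -0.445,"tz": 0.7,"wx": 0.0,"wy": 0.0,"wz": -0.05,"fingers": -0.8},
    {"tx": 0.62,"ty": -0.445,"tz": 1.0,"wx": 0.0,"wy": 0.0,"wz": -0.05,"fingers": -0.8},
    {"tx": 0.62,"ty": -0.445,"tz": 1.0,"wx": 0.0,"wy": 0.0,"wz": -0.05,"fingers": -0.8},
    {"tx": 0.62,"ty": -0.445,"tz": 1.0,"wx": 0.0,"wy": 0.0,"wz": -0.05,"fingers": -0.8}
  ]
}}

```text
t: 39.78
eef_pos: [0.4487, 0.3543, 0.1029]
ee_rot: [179.9, -0.0, 112.0]
force: [0.5, 0.7, -0.4]
width: 0.0113
grasp_force: 58.9
```

Run:
```python
from h import *
s,p,R=tool();print(p.round(4),s['ee_rot'].round(2))
c,im,d=snap('wrist','w14.png')
hs=cv2.cvtColor(im,cv2.COLOR_BGR2HSV)
ys,xs=np.nonzero(d>0);W=world(c,np.c_[xs,ys],d[ys,xs]);H=hs[ys,xs]
L=(W-p)@R   # tool frame: x along the rod, y clip +x
nr=np.hypot(W[:,0]-.4475,W[:,1]-.354)<.1
red=nr&(W[:,2]>.045)&(W[:,2]<.06)&(H[:,1]>150)&((H[:,0]<6)|(H[:,0]>174))
for sg in(1,-1):
    k=red&(L[:,0]*sg>.02);print('red',sg,k.sum(),np.percentile(L[k],[2,50,98],axis=0).round(4).tolist())
    f=nr&~red&(W[:,2]>.03)&(W[:,2]<.07)&(L[:,0]*sg>.03)&(abs(L[:,0])<.06)
    if f.any():print('fork',sg,f.sum(),np.percentile(L[f],[2,50,98],axis=0).round(4).tolist())
b=nr&(W[:,2]>.006)&(W[:,2]<.0135)&(H[:,1]>105)&(H[:,0]<20)
if b.sum()>50: print('base',cv2.minAreaRect((L[b][:,:2]*1e3).astype(np.float32)))
rd=(abs(W[:,2]-p[2])<.02)&(abs(L[:,1])<.012)
print('rod',rd.sum(),np.percentile(L[rd],[1,99],axis=0).round(4).tolist())
```

```text
[0.4487 0.3543 0.1029] [ 1.7988e+02 -2.0000e-02  1.1201e+02]
red 1 449 [[0.0404, 0.0104, 0.0489], [0.0575, 0.0124, 0.0526], [0.0619, 0.0202, 0.0563]]
fork 1 1599 [[0.0385, -0.0254, 0.0334], [0.0467, -0.0175, 0.04], [0.0542, -0.0106, 0.0719]]Traceback (most recent call last):
  File "<stdin>", line 10, in <module>
    return _quantile_unchecked(
        a, q, axis, out, overwrite_input, method, keepdims, weights)
    return _ureduce(a,
                    func=_quantile_ureduce_func,
    ...<5 lines>...
                    overwrite_input=overwrite_input,
                    method=method)
    r = func(a, **kwargs)
    result = _quantile(arr,
                       quantiles=q,
    ...<2 lines>...
                       out=out,
                       weights=wgt)
    slices_having_nans = np.isnan(arr[-1, ...])
                                  ~~~^^^^^^^^^
IndexError: index -1 is out of bounds for axis 0 with size 0
```

View pics/w14.png

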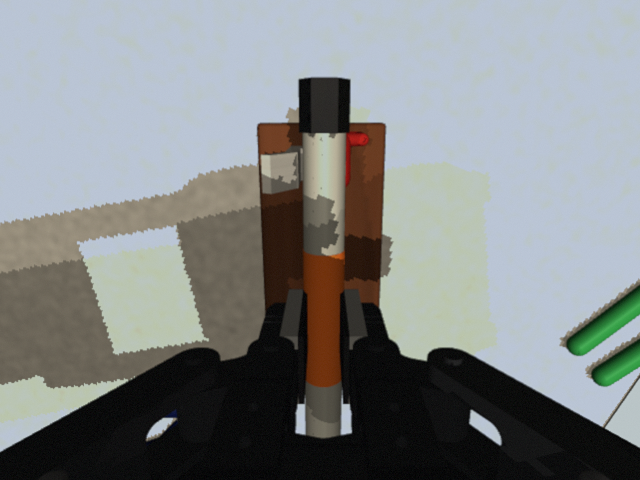

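The base edges (258 and 386) lie evenly about the rod (324), so the rod is aligned over the slot.

Call:
{"method": "arm_command", "body": {
  "plan": [
    {"tx": 0.01,"ty": -0.008,"tz": 0.2,"wx": 0.0,"wy": 0.0,"wz": 0.0,"fingers": -0.8},
    {"tx": 0.01,"ty": -0.008,"tz": 0.35,"wx": 0.0,"wy": 0.0,"wz": 0.0,"fingers": -0.8},
    {"tx": 0.01,"ty": -0.008,"tz": 0.42,"wx": 0.0,"wy": 0.0,"wz": 0.0,"fingers": -0.8},
    {"tx": 0.01,"ty": -0.008,"tz": 0.42,"wx": 0.0,"wy": 0.0,"wz": 0.0,"fingers": -0.8}
  ],
  "force": 80
}}

```text
t: 40.33
eef_pos: [0.4457, 0.3543, 0.058]
ee_rot: [-179.9, 0.0, 112.0]
force: [-0.3, 0.4, -1.1]
width: 0.0104
grasp_force: 78.3
```

Call:
{"method": "arm_command", "body": {
  "plan": [
    {"tx": 0.0,"ty": 0.0,"tz": 0.04,"wx": 0.0,"wy": 0.0,"wz": 0.0,"fingers": -0.8},
    {"tx": 0.0,"ty": 0.0,"tz": 0.08,"wx": 0.0,"wy": 0.0,"wz": 0.0,"fingers": -0.8},
    {"tx": 0.0,"ty": 0.0,"tz": 0.12,"wx": 0.0,"wy": 0.0,"wz": 0.0,"fingers": -0.8},
    {"tx": 0.0,"ty": 0.0,"tz": 0.12,"wx": 0.0,"wy": 0.0,"wz": 0.0,"fingers": -0.8}
  ]
}}

```text
t: 40.83
eef_pos: [0.4464, 0.355, 0.0481]
ee_rot: [-180.0, -0.0, 112.1]
force: [-3.5, -0.8, 1.8]
width: 0.0104
grasp_force: 78.6
```

Call:
{"method": "arm_command", "body": {
  "plan": [
    {"tx": 0.0,"ty": 0.0,"tz": 0.04,"wx": 0.0,"wy": 0.0,"wz": 0.0,"fingers": -0.8},
    {"tx": 0.0,"ty": 0.0,"tz": 0.08,"wx": 0.0,"wy": 0.0,"wz": 0.0,"fingers": -0.8},
    {"tx": 0.0,"ty": 0.0,"tz": 0.11,"wx": 0.0,"wy": 0.0,"wz": 0.0,"fingers": -0.8},
    {"tx": 0.0,"ty": 0.0,"tz": 0.11,"wx": 0.0,"wy": 0.0,"wz": 0.0,"fingers": -0.8}
  ]
}}

```text
t: 41.32
eef_pos: [0.4465, 0.3546, 0.0356]
ee_rot: [-180.0, 0.0, 112.0]
force: [-1.0, -0.1, -3.3]
width: 0.011
grasp_force: 78.2
```

Call:
{"method": "arm_command", "body": {
  "plan": [
    {"tx": 0.0,"ty": 0.0,"tz": 0.03,"wx": 0.0,"wy": 0.0,"wz": 0.0,"fingers": -0.8},
    {"tx": 0.0,"ty": 0.0,"tz": 0.045,"wx": 0.0,"wy": 0.0,"wz": 0.0,"fingers": -0.8},
    {"tx": 0.0,"ty": 0.0,"tz": 0.045,"wx": 0.0,"wy": 0.0,"wz": 0.0,"fingers": -0.8},
    {"tx": 0.0,"ty": 0.0,"tz": 0.045,"wx": 0.0,"wy": 0.0,"wz": 0.0,"fingers": -0.8}
  ]
}}

```text
t: 41.82
eef_pos: [0.447, 0.355, 0.0337]
ee_rot: [180.0, 0.0, 112.1]
force: [-4.2, -2.8, 7.8]
width: 0.0103
grasp_force: 79.5
```

Call:
{"method": "arm_command", "body": {
  "plan": [
    {"tx": 0.0,"ty": 0.0,"tz": 0.0,"wx": 0.0,"wy": 0.0,"wz": 0.0,"fingers": -0.5},
    {"tx": 0.0,"ty": 0.0,"tz": 0.0,"wx": 0.0,"wy": 0.0,"wz": 0.0,"fingers": -0.3},
    {"tx": 0.0,"ty": 0.0,"tz": 0.0,"wx": 0.0,"wy": 0.0,"wz": 0.0,"fingers": -0.3},
    {"tx": 0.0,"ty": 0.0,"tz": -0.3,"wx": 0.0,"wy": 0.0,"wz": 0.0,"fingers": -0.3},
    {"tx": 0.0,"ty": 0.0,"tz": -0.7,"wx": 0.0,"wy": 0.0,"wz": 0.0,"fingers": -0.3},
    {"tx": 0.0,"ty": 0.0,"tz": -1.0,"wx": 0.0,"wy": 0.0,"wz": 0.0,"fingers": -0.3},
    {"tx": -0.5,"ty": 0.3,"tz": -1.0,"wx": 0.0,"wy": 0.0,"wz": 0.0,"fingers": -0.3},
    {"tx": -0.9,"ty": 0.3,"tz": -1.0,"wx": 0.0,"wy": 0.0,"wz": 0.0,"fingers": -0.3},
    {"tx": -0.9,"ty": 0.3,"tz": -1.0,"wx": 0.0,"wy": 0.0,"wz": 0.0,"fingers": -0.3},
    {"tx": -0.9,"ty": 0.3,"tz": -1.0,"wx": 0.0,"wy": 0.0,"wz": 0.0,"fingers": -0.3}
  ]
}}

```text
t: 43.08
eef_pos: [0.5078, 0.2828, 0.1315]
ee_rot: [-180.0, -0.0, 112.0]
force: [-1.1, 0.6, -0.2]
width: 0.0298
grasp_force: 0.0
```

Run:
```python
from h import *
c,im,d=snap('wrist','w15.png')
ys,xs=np.nonzero(d>0);W=world(c,np.c_[xs,ys],d[ys,xs])
a=np.radians(22);M=np.array([[np.cos(a),np.sin(a)],[-np.sin(a),np.cos(a)]])
L=(W[:,:2]-[.4472,.354])@M.T
k=(abs(L[:,0])<.012)&(abs(L[:,1])<.1)&(W[:,2]>.03)&(W[:,2]<.049)
for lo,hi in((-.085,-.06),(-.03,.03),(.06,.085)):
    m=k&(L[:,1]>lo)&(L[:,1]<hi);print(m.sum(),'x',np.percentile(L[m,0],[2,50,98]).round(4),'ztop',np.percentile(W[m,2],[50,98]).round(4))
m=k;print('len',np.percentile(L[m,1],[.5,99.5]).round(4))
H=cv2.cvtColor(im,cv2.COLOR_BGR2HSV)[ys,xs]
o=(H[:,0]>6)&(H[:,0]<18)&(H[:,1]>150)&k;print('orange y',np.percentile(L[o,1],[2,98]).round(4))
ct,it,dt=snap('top','t3.png');s=it[180:330,110:450]
wr=cv2.resize(im,(400,300));sd=snap('side')[1]
cv2.imwrite('pics/m1.png',np.vstack([np.hstack([wr,cv2.resize(sd[350:480,220:330],(400,300))]),np.hstack([cv2.resize(s,(400,300)),cv2.resize(sd[200:300,290:400],(400,300))])]))
```

```text
864 x [-0.007   0.0012  0.0084] ztop [0.0436 0.0454]
3414 x [-0.0061  0.0013  0.0075] ztop [0.0435 0.0455]Traceback (most recent call last):
  File "<stdin>", line 8, in <module>
    return _quantile_unchecked(
        a, q, axis, out, overwrite_input, method, keepdims, weights)
    return _ureduce(a,
                    func=_quantile_ureduce_func,
    ...<5 lines>...
                    overwrite_input=overwrite_input,
                    method=method)
    r = func(a, **kwargs)
    result = _quantile(arr,
                       quantiles=q,
    ...<2 lines>...
                       out=out,
                       weights=wgt)
    slices_having_nans = np.isnan(arr[-1, ...])
                                  ~~~^^^^^^^^^
IndexError: index -1 is out of bounds for axis 0 with size 0
```

Call:
{"method": "arm_command", "body": {
  "plan": [
    {"tx": -0.4,"ty": 0.2,"tz": -0.5,"wx": 0.0,"wy": 0.0,"wz": 0.0,"fingers": -0.3},
    {"tx": -0.4,"ty": 0.2,"tz": -0.8,"wx": 0.0,"wy": 0.0,"wz": 0.0,"fingers": -0.3},
    {"tx": -0.4,"ty": 0.2,"tz": -0.8,"wx": 0.0,"wy": 0.0,"wz": 0.0,"fingers": -0.3},
    {"tx": -0.4,"ty": 0.2,"tz": -0.8,"wx": 0.0,"wy": 0.0,"wz": 0.0,"fingers": -0.3}
  ]
}}

```text
t: 43.62
eef_pos: [0.5406, 0.2537, 0.2106]
ee_rot: [-179.9, -0.0, 112.1]
force: [0.2, 0.8, 0.1]
width: 0.0299
grasp_force: 0.0
```

Run:
```python
from h import *
c,im,d=snap('wrist','w16.png')
ys,xs=np.nonzero(d>0);W=world(c,np.c_[xs,ys],d[ys,xs])
a=np.radians(22);M=np.array([[np.cos(a),np.sin(a)],[-np.sin(a),np.cos(a)]])
L=(W[:,:2]-[.4472,.354])@M.T
k=(abs(L[:,0])<.009)&(abs(L[:,1])<.1)&(W[:,2]>.03)&(W[:,2]<.06)
print('len',np.percentile(L[k,1],[.5,99.5]).round(4))
wr=cv2.resize(im,(400,300));sd=snap('side')[1]
cv2.imwrite('pics/m1.png',np.hstack([wr,cv2.resize(sd[370:480,230:330],(400,300))]) if 0 else np.vstack([np.hstack([wr,cv2.resize(sd[370:470,235:335],(300,300))]),np.hstack([cv2.resize(snap('top','t3.png')[1][230:320,240:360],(400,300)),cv2.resize(sd[210:300,300:390],(300,300))])]))
```

```text
len [-0.0779  0.0146]
```

View pics/m1.png

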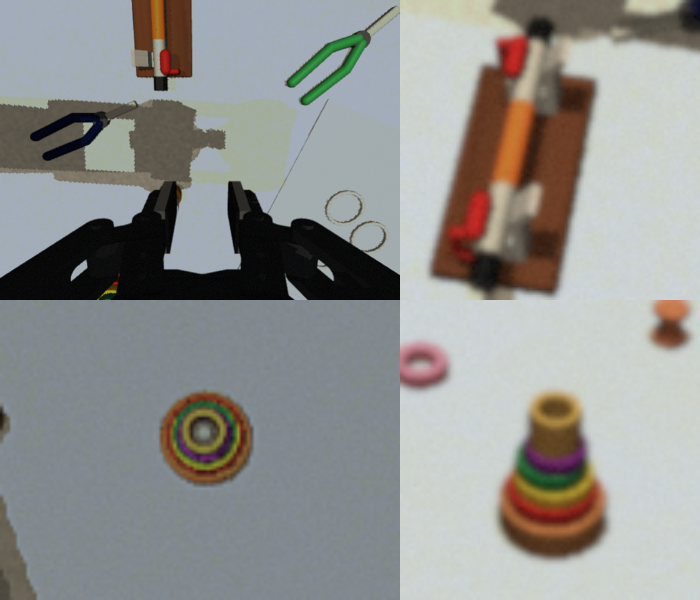

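The rod lies in both forks with both rollers over it (near end at −78 mm, so centred). The keeper stands on the red–yellow–green–purple stack. Handing in.

```bash
python3 -c "
from plant import manip
print(manip.close_job())"
```

```text
the job is handed in; nothing more can be done
None
```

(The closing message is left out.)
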